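# Scoop the orange print out of its wash jar

### The arm

A 7-joint arm with a two-finger parallel gripper is mounted at the origin on the work surface. World frame = base frame: x ahead of the robot, y to its left, z up, the work surface at z = 0. Lengths are in m, angles in degrees, forces in N, time in s.
With the tool pointing down it reaches from about 0.425 to 0.875 m from the base axis. Payload 4.7 kg.
Tool frame: the origin (TCP) lies at the centre of the arm's flange, where the gripper is bolted on; the fingertips stand 182 mm ahead of it and the grasp point (between the pads) lies 164 mm ahead of it; z points along the fingers, x is the direction in which the jaws open and shut, and the axes are right-handed (so a half turn about z gives the same grasp; the last joint's range is limited). The gripper opens to 87 mm and grips with 3 to 60 N. Pads are 19 mm wide; open, the fingers measure 117 mm over their backs; the gripper's body (75 mm by 190 mm) begins 51 mm behind the grasp point.
Start: joints at [-68.692, 18.392, -4.016, 83.108, 1.295, 78.541, -3.26], TCP at [0.228, 0.609, 0.405] pointing down, gripper open.
Joint ranges: [-163.93, 163.93], [-17.29, 119.83], [-79.2, 71.16], [3.27, 140.29], [-89.18, 269.18], [5.43, 117.66], [-154.24, 154.24]. Speed limits (degrees/s): [147.25, 147.25, 180, 180, 180, 180, 180].

### API

Orientations are given as [roll, pitch, yaw] about the fixed x, y, z axes, in that order (R = Rz(yaw) Ry(pitch) Rx(roll)).
In Python, from cell import env gives the robot as it stands. The module is installed in compiled form; this text tells all that it offers.
- The arm moves only by the tool carry_out, never from a script. Its argument "increments" is a list of rows, each a list of 5 numbers: the shift along the world's x, y, z in m, then the turn about the world's z in degrees, then the gripper's target within -1 to 1 (shut at 1, half-way at 0, fully open at -1). In form: [[dx, dy, dz, spin, jaw], ...]. A call has 1 to 20 rows; each row is the pose to reach, as a shift and turn from the pose commanded when the call began; what a row does not reach only later rows make up. A row lasts 1/10 s, in which the tool goes at most 50 mm and 8.59 degrees, less where a joint would pass 70% of its speed; a pose out of reach is approached as far as the arm can. A call with a gripper value outside its range is refused whole. The fingers move at their own pace and stop on an object; "grip_force" is the grip in N (left out, the last holds). Time passes only in rows, so rows that repeat a pose let the fingers close. It gives the time, the measured TCP pose, the force and the opening at its end, in the units of the state.
- env.get_obs(): the state, without advancing time (a new reading comes with each control period).
- env.read_camera(name): name is "scene" or "side" or "wrist"; returns (picture, depth): 420x560x3 uint8, red, green, blue; 420x560 float32, m along the optical axis (not along the pixel's ray), 0 where there is no reading.
- env.get_calibration(name): a dict with "K" (3x3 intrinsics, pixels), "camera_from_world" (4x4, takes a point from world to camera coordinates); the wrist camera has in their place "T_tool_cam" (4x4, takes a point from camera to tool coordinates, whose origin is the TCP and whose axes are the tool frame's). Camera axes: x right, y down, z forward; pixel columns grow to the right and rows downward; lengths in m; the calibration is good to about 2 mm. A picture is of the moment at which its call begins: read the wrist's pose just before it. get_calibration takes no time and is no camera call.
- env.sign_off(): hands the job in, once; it reports no verdict.
The state is a dict: "time_s": time; "qpos": joint angles; "joint_velocities": joint speeds; "effort": joint torques, N m; "tool_pos": TCP position; "tool_rot": TCP orientation; "force": force on the tool from outside, world axes, zero at the start; "wrist_torque": the same for the moment, N m; "grip_width": finger opening in m.
Only numpy, scipy, OpenCV 4.12 (cv2) and the standard library are available. Lean on these libraries where they do the work, as an engineer would, in place of code of your own. Each camera call takes 0.05 s, during which the arm holds its last target.

### The job

Pick up the scoop, angle it nose-first through the mouth of the tilted jar that holds the orange printed ball, and slide it under the ball. Right the scoop inside the jar so that the ball stays in it, bring it out and leave the scoop standing upright on the black rubber mat with the ball still in it. The ball is fresh resin: never touch it with the gripper.

Things in the scene. Friction and masses are not known exactly. Their poses are not given: they have to be found in the camera images.
- scoop: Blue scoop, black grip, 0.2 kg. Origin: underside, below the handle's axis; z up, nose to -x (yaw 0: robot). Handle 12 mm square; grip 18 mm square, faces square to x and y, z 126-190. Pan 46 wide, 2.5 sheet: flat floor x +8 to -42, then a ramp up 15 deg to the front lip (underside x -67, z 7). Side walls 22 high, back wall at x -3 to -8. Held level, the ramp keeps the ball in.
- jar: Clear jar fixed on a grey stand (a twin holds a black ball). Origin: centre of the stand's underside, z up. The jar's axis leans 15 deg from vertical to -x (yaw 0: robot) from its underside's centre at x 0, z 30 mm. Along the axis: flat inner floor at 5; body (inner radius 66) up to 70, shoulder to 92, neck (inner radius 52) to the rim at 110 (centre x -28, z 136; top 151). Low side of floor: -x.
- ball: The orange printed resin ball, 28 mm in diameter, about 15 g, smooth and slippery (friction about 0.3). Origin: its centre. It rolls freely and lies in the jar against the low wall.
- mat: Black rubber mat, 120 x 120 x 4 mm, fixed on the table. Origin: centre of its underside, z up; its top lies 4 mm higher.

How it is judged (in metres and radians):
On the way:
1. the ball lies in the scoop while still inside the jar (x of ball in the frame of scoop between -0.062 and -0.005 m and y of ball in the frame of scoop between -0.024 and 0.024 m and z of ball in the frame of scoop between 0.005 and 0.032 m and distance between ball and jar below 0.14 m), for 0.2 s.
At the end, for the whole second after the job is handed in: The scoop stands upright (within 10 degrees) and still on the mat, the foot of its handle within 65 mm of the mat's centre, with the orange ball lying still in its pan; the gripper has let go (x of ball in the frame of scoop between -0.062 and -0.005 m and y of ball in the frame of scoop between -0.024 and 0.024 m and z of ball in the frame of scoop between 0.005 and 0.032 m and horizontal distance between scoop and mat below 0.065 m and z of scoop in the frame of mat below 0.012 m and angle between scoop's own z axis and vertical below 0.17 rad and linear speed of scoop below 0.02 m/s and linear speed of ball below 0.03 m/s); the robot touches nothing.
It fails at once if the gripper or arm touches the ball (contact force between any of the fingers, the arm and ball above 0.3 N).
It also fails if it takes over 64 s, if anything falls off the work surface, if the arm or the gripper's body presses on something with over 40 N, if the wrist force passes 120 N, or if a joint passes its speed limit or range.

## Working session

There is one attempt and no reset: what is moved stays moved. The work goes in short steps, Python scripts to look and compute and a tool call to move; the robot and the scene stay as the last step left them, time stands still between calls to the robot, and variables do not carry over. Pictures are saved under pics/ and viewed, and the job is handed in when it is done.

Besides the shell and the picture viewer there is one more tool, called after "Call:" by a JSON object that holds its "op" and its "data". carry_out: Moves the arm, as the interface text tells. Its arguments: {"type":"object","properties":{"increments":{"type":"array"},"grip_force":{"type":"number"}},"required":["increments"]}

```bash
mkdir -p pics; ls; cat > h.py <<'E'
import numpy as np,cv2
from cell import env
from scipy.spatial.transform import Rotation as R
def snap(n,f):
    o=env.get_obs(); p,d=env.read_camera(n); cv2.imwrite('pics/%s.png'%f,p[:,:,::-1]); np.savez('pics/%s.npz'%f,p=p,d=d,tp=o['tool_pos'],tr=o['tool_rot']); return p,d,o
def cam(n,o=None):
    c=env.get_calibration(n); K=np.array(c['K'])
    if 'camera_from_world' in c: T=np.linalg.inv(np.array(c['camera_from_world']))
    else:
        W=np.eye(4); W[:3,:3]=R.from_euler('xyz',o['tool_rot'],degrees=True).as_matrix(); W[:3,3]=o['tool_pos']; T=W@np.array(c['T_tool_cam'])
    return K,T
def ray(K,T,u,v):
    d=T[:3,:3]@np.array([(u-K[0,2])/K[0,0],(v-K[1,2])/K[1,1],1.]); return T[:3,3],d
def onz(K,T,u,v,z):
    o,d=ray(K,T,u,v); return o+d*(z-o[2])/d[2]
def pt(K,T,u,v,dep):
    o,d=ray(K,T,u,v); return o+d*dep
def cloud(K,T,d):
    v,u=np.mgrid[:d.shape[0],:d.shape[1]]
    P=np.stack([(u-K[0,2])/K[0,0]*d,(v-K[1,2])/K[1,1]*d,d],-1)
    return P@T[:3,:3].T+T[:3,3]
def proj(K,T,p):
    q=np.linalg.inv(T)@np.append(p,1); return (K@q[:3]/q[2])[:2]
E
python3 - <<'E'
from h import *
print(env.get_obs())
for n in ['scene','side','wrist']:
    p,d,o=snap(n,n+'0'); K,T=cam(n,o); print(n,K.tolist(),T.round(3).tolist())
E
```

```text
pics
{'time_s': 0.0, 'qpos': array([-68.69278737,  18.43677202,  -4.01450922,  83.175724  ,
         1.2935731 ,  78.5396322 ,  -3.2610718 ]), 'joint_velocities': array([ 0.07283863, -0.0967442 ,  0.07863029,  0.011716  , -0.03616711,
       -0.05831091, -0.00978592]), 'effort': array([-3.51208701e-04, -4.91308272e+01, -4.03923551e-01, -3.12526667e+01,
       -6.38339692e-02,  4.37212118e-02,  1.76461681e-04]), 'tool_pos': array([0.22758899, 0.60862674, 0.40367976]), 'tool_rot': array([1.79995297e+02, 1.06969400e-01, 6.95002240e+01]), 'force': array([ 0.29393688, -0.26563842, -0.08948441]), 'wrist_torque': array([0.00983418, 0.0050765 , 0.02561809]), 'grip_width': 0.08698193974119053}
scene [[416.5562285701613, 0.0, 280.4617428171311], [0.0, 416.5562285701613, 209.52742061278403], [0.0, 0.0, 1.0]] [[-0.325, 0.747, -0.581, 1.026], [0.946, 0.259, -0.196, 0.188], [0.004, -0.613, -0.79, 0.76], [0.0, 0.0, 0.0, 1.0]]
side [[392.7086771730484, 0.0, 280.36320932769786], [0.0, 392.7086771730484, 209.55958056987163], [0.0, 0.0, 1.0]] [[0.821, -0.39, 0.416, 0.161], [-0.57, -0.563, 0.599, -0.486], [0.001, -0.729, -0.685, 0.643], [0.0, 0.0, 0.0, 1.0]]
wrist [[353.688357929538, 0.0, 279.7986725105159], [0.0, 353.688357929538, 203.18789746584295], [0.0, 0.0, 1.0]] [[0.35, 0.903, 0.25, 0.159], [0.937, -0.337, -0.095, 0.633], [-0.002, 0.267, -0.964, 0.384], [0.0, 0.0, 0.0, 1.0]]
```

View pics/scene0.png

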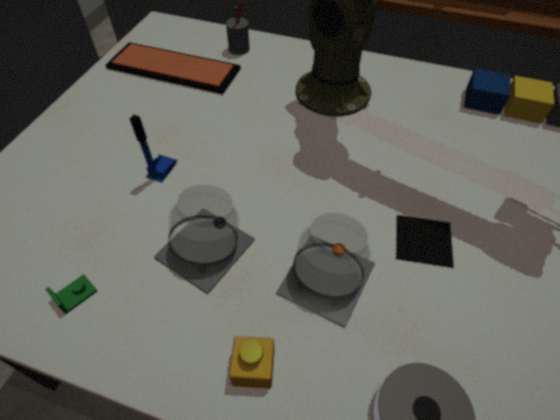

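View pics/side0.png

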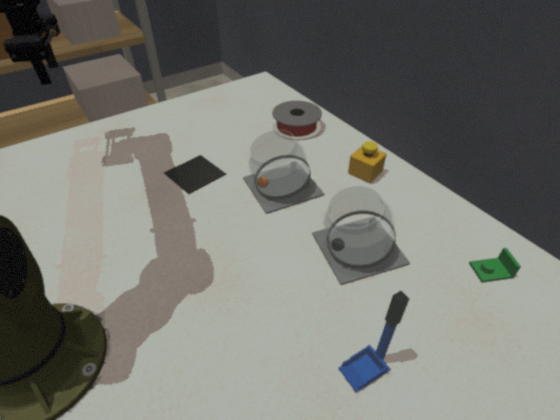

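View pics/wrist0.png

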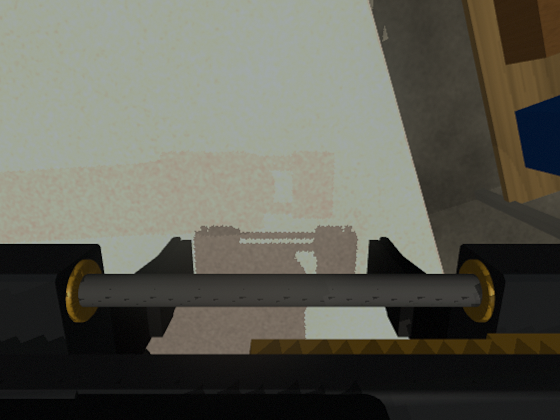

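```bash
python3 - <<'E'
from h import *
for n in ['scene','side']:
    z=np.load(f'pics/{n}0.npz'); p=z['p']; d=z['d']; K,T=cam(n); P=cloud(K,T,d)
    hsv=cv2.cvtColor(p,cv2.COLOR_RGB2HSV)
    m=(hsv[...,0]>105)&(hsv[...,0]<128)&(hsv[...,1]>150)&(hsv[...,2]>50)
    l,lab,st,c=cv2.connectedComponentsWithStats(m.astype(np.uint8))
    for i in range(1,l):
        if st[i,4]>80:
            Q=P[lab==i]; print(n,'blue',st[i],np.median(Q,0).round(3),Q.min(0).round(3),Q.max(0).round(3))
    m=(hsv[...,0]<14)&(hsv[...,1]>150)&(hsv[...,2]>120)
    l,lab,st,c=cv2.connectedComponentsWithStats(m.astype(np.uint8))
    for i in range(1,l):
        if st[i,4]>20 and st[i,4]<1000:
            Q=P[lab==i]; print(n,'or',st[i],c[i].round(1),np.median(Q,0).round(3), onz(K,T,*c[i],.035).round(3))
    m=(hsv[...,2]<25)
    l,lab,st,c=cv2.connectedComponentsWithStats(m.astype(np.uint8))
    for i in range(1,l):
        if st[i,4]>40:
            Q=P[lab==i]; 
            if np.median(Q[:,2])<.2 and np.median(Q[:,2])>-.02: print(n,'dark',st[i],c[i].round(1),np.median(Q,0).round(3),Q.min(0).round(3),Q.max(0).round(3))
    # zoom crops
    if n=='scene':
        a=cv2.resize(p[170:330,140:390],None,fx=3.2,fy=3.2,interpolation=cv2.INTER_CUBIC); 
    else:
        a=cv2.resize(p[110:290,230:430],None,fx=3.3,fy=3.3,interpolation=cv2.INTER_CUBIC)
    cv2.imwrite(f'pics/{n}_jar.png',a[:,:,::-1])
    b=p[105:195,110:210] if n=='scene' else p[280:400,320:430]
    cv2.imwrite(f'pics/{n}_scoop.png',cv2.resize(b,None,fx=5,fy=5,interpolation=cv2.INTER_CUBIC)[:,:,::-1])
E
```

```text
scene blue [473  69  37  26 594] [-0.096  0.421  0.07 ] [-0.148  0.188  0.066] [1.026 0.468 0.76 ]
scene blue [155 157  20  17 219] [ 0.431 -0.321  0.005] [ 0.409 -0.343 -0.001] [ 0.473 -0.296  0.037]
scene or [117  56  10   7  31] [122.   59.6] [ 0.086 -0.654  0.02 ] [ 0.104 -0.636  0.035]
scene or [336 246   6   5  21] [338.5 248.2] [0.557 0.155 0.048] [0.549 0.154 0.035]
scene dark [  0   0  43  18 188] [19.6  7.3] [-0.079 -1.173  0.028] [-0.165 -1.182 -0.038] [-0.003 -1.163  0.062]
scene dark [ 303    0   79  105 4746] [337.2  43.2] [0.056 0.01  0.19 ] [-0.926 -0.243 -0.363] [1.026 0.188 0.76 ]
scene dark [ 0 13 10 22 69] [ 3.8 24.2] [ 0.016 -1.172  0.009] [-0.01  -1.181 -0.03 ] [1.026 0.188 0.76 ]
scene dark [229  30  18  23 182] [237.9  40. ] [-0.09  -0.334  0.051] [-0.113 -0.365  0.008] [-0.08  -0.313  0.087]
scene dark [107  62 132  31 712] [178.6  77.7] [ 0.115 -0.434  0.014] [-0.006 -0.689  0.004] [1.026 0.188 0.76 ]
scene dark [466  85   8  22  61] [469.   95.9] [-0.053  0.375  0.035] [-0.109  0.372  0.009] [-0.047  0.389  0.063]
scene dark [482  93  20  19  69] [490.4 102.2] [-0.05   0.437  0.038] [-0.055  0.188  0.007] [1.026 0.464 0.76 ]
scene dark [547 105  13  20 136] [554.1 115. ] [-0.052  0.596  0.033] [-0.076  0.188  0.007] [1.026 0.621 0.76 ]
scene dark [131 116  14  27 197] [138.1 128.6] [ 0.481 -0.316  0.165] [ 0.471 -0.326  0.123] [1.026 0.188 0.76 ]
scene dark [ 397  217   55   49 2187] [423.8 240.7] [0.45  0.323 0.004] [ 0.383  0.188 -0.001] [1.026 0.385 0.76 ]
scene dark [414 397  26  23 150] [427.2 410.4] [0.805 0.36  0.05 ] [0.789 0.188 0.047] [1.026 0.378 0.76 ]
side blue [340 355  41  35 675] [ 0.436 -0.323  0.003] [ 0.161 -0.486 -0.002] [ 0.466 -0.301  0.643]
side dark [  0 313  67  72 489] [ 41.5 356.3] [ 0.029 -0.06   0.077] [-0.033 -0.486  0.06 ] [0.161 0.013 0.643]
```

View pics/scene_jar.png

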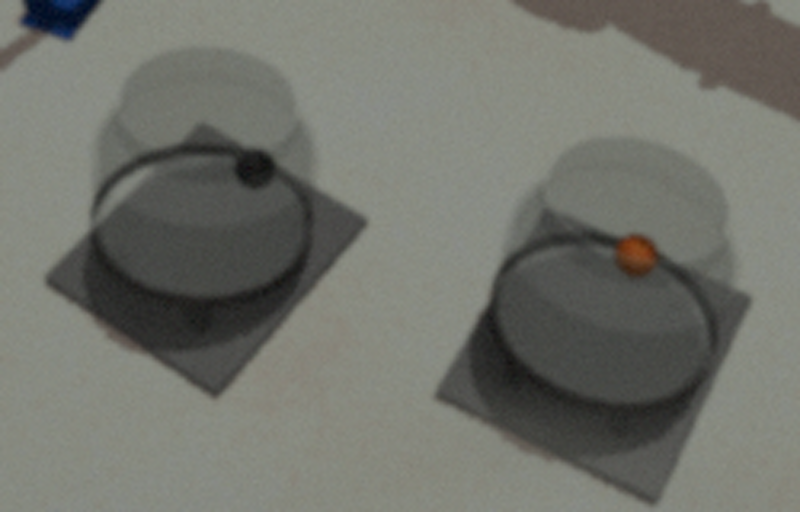

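View pics/side_jar.png

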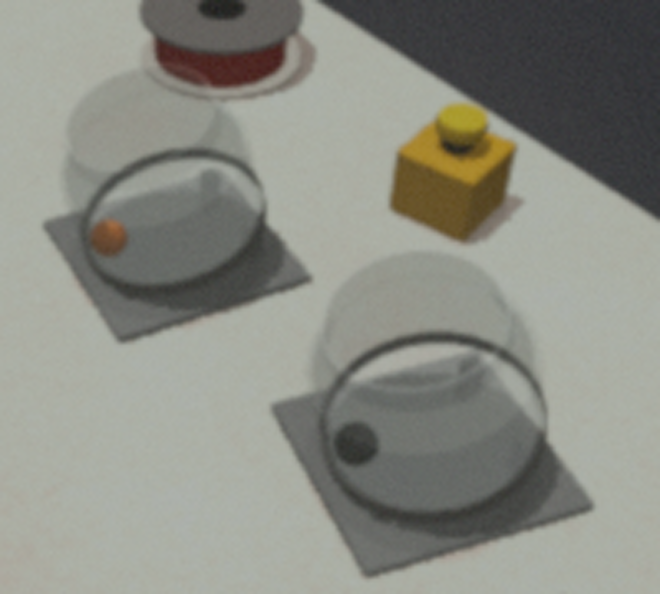

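View pics/side_scoop.png

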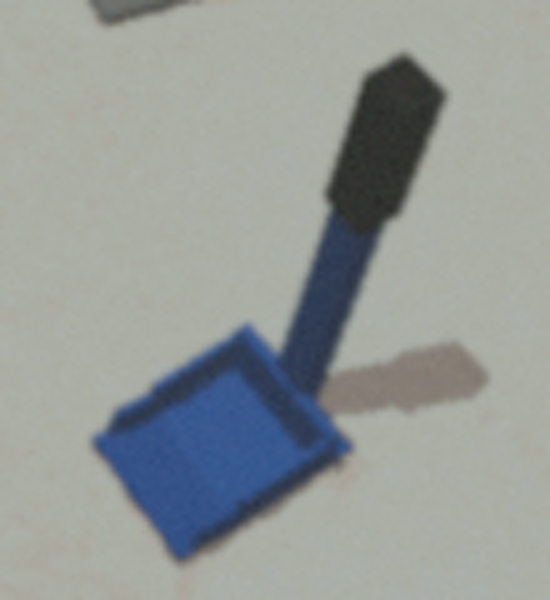

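View pics/scene_scoop.png

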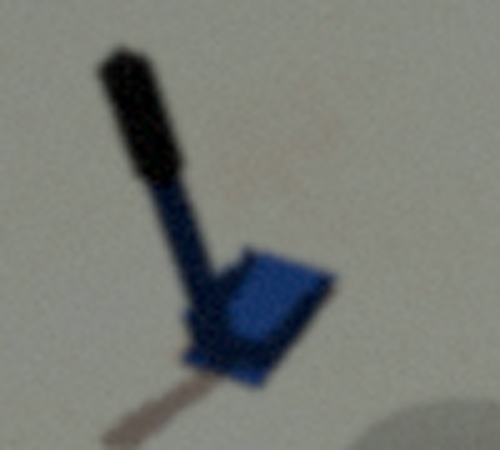

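```bash
python3 - <<'E'
from h import *
C={n:cam(n) for n in ['scene','side']}
def tri(a,b):
    o1,d1=ray(*C['scene'],*a); o2,d2=ray(*C['side'],*b)
    d1/=np.linalg.norm(d1);d2/=np.linalg.norm(d2)
    s=np.linalg.lstsq(np.stack([d1,-d2],1),o2-o1,rcond=None)[0]
    p,q=o1+d1*s[0],o2+d2*s[1]; return ((p+q)/2).round(4),round(np.linalg.norm(p-q),4)
sj=lambda x,y:(140+(x+.5)/3.2-.5,170+(y+.5)/3.2-.5); dj=lambda x,y:(230+(x+.5)/3.3-.5,110+(y+.5)/3.3-.5)
ss=lambda x,y:(110+(x+.5)/5-.5,105+(y+.5)/5-.5); ds=lambda x,y:(320+(x+.5)/5-.5,280+(y+.5)/5-.5)
print('stand corners tri')
sc=[(435,398),(655,505),(750,298),(545,208)]
for z in (0.0,0.005,.01): print(z,[onz(*C['scene'],*sj(*c),z)[:2].round(4).tolist() for c in sc])
for z in (0.0,0.005,.01): print('side',z,[onz(*C['side'],*dj(*c),z)[:2].round(4).tolist() for c in [(120,340),(310,280),(43,225)]])
print('ball',tri(sj(637,256),dj(108,237)))
print('black stand', [onz(*C['scene'],*sj(*c),0)[:2].round(4).tolist() for c in [(45,280),(215,397),(367,222),(203,125)]])
print('griptop',tri(ss(125,58),ds(408,73)),'gripbot',tri(ss(160,180),ds(362,215)))
print('pan side',[onz(*C['side'],*ds(*c),z)[:2].round(4).tolist() for c,z in [((97,440),.008),((180,560),.008),((350,445),.02),((248,325),.02)]])
for n in C:
    p=np.load(f'pics/{n}0.npz'); P=cloud(*C[n],p['d']); h=cv2.cvtColor(p['p'],cv2.COLOR_RGB2HSV)
    m=(h[...,2]<60)&(P[...,2]>.12)&(P[...,2]<.2)&(abs(P[...,0]-.48)<.05)&(abs(P[...,1]+.31)<.05)
    v,u=np.nonzero(m); print(n,len(u),u.mean(),v.mean(),P[m].mean(0).round(4),P[m].max(0)); C[n+'c']=(u.mean(),v.mean())
    m=(h[...,2]<45)&(abs(P[...,2])<.02)&(abs(P[...,0]-.45)<.1)&(abs(P[...,1]-.32)<.1)
    v,u=np.nonzero(m); 
    if len(u): 
        r=cv2.minAreaRect(P[m][:,:2].astype(np.float32)); print('mat',n,len(u),onz(*C[n],u.mean(),v.mean(),.004).round(4),r)
print('grip c',tri(C['scenec'],C['sidec']))
E
```

```text
stand corners tri
0.0 [[0.6721, 0.0599], [0.6949, 0.2061], [0.5366, 0.2319], [0.5121, 0.0842]]
0.005 [[0.6744, 0.0608], [0.6971, 0.206], [0.5399, 0.2316], [0.5155, 0.0848]]
0.01 [[0.6767, 0.0616], [0.6993, 0.2058], [0.5431, 0.2313], [0.5188, 0.0855]]
side 0.0 [[0.5178, 0.0868], [0.6718, 0.0599], [0.5401, 0.2321]]
side 0.005 [[0.515, 0.0823], [0.6678, 0.0556], [0.5371, 0.2265]]
side 0.01 [[0.5122, 0.0779], [0.6639, 0.0514], [0.5342, 0.2209]]
ball (array([0.5521, 0.1548, 0.0342]), np.float64(0.0012))
black stand [[0.6758, -0.2125], [0.7162, -0.07], [0.5631, -0.0277], [0.5234, -0.1699]]
griptop (array([ 0.4743, -0.3226,  0.1907]), np.float64(0.0032)) gripbot (array([ 0.4742, -0.3254,  0.1213]), np.float64(0.0013))
pan side [[0.409, -0.2996], [0.4049, -0.3441], [0.4705, -0.3511], [0.4727, -0.3021]]
scene 249 137.99598393574297 128.6265060240964 [ 0.4789 -0.3185  0.1617] [ 0.48568468 -0.31140066  0.19147627]
mat scene 2358 [0.4492 0.3233 0.004 ] ((0.4460967779159546, 0.32279345393180847), (0.11885770410299301, 0.1169019564986229), 8.29040241241455)Traceback (most recent call last):
  File "<stdin>", line 18, in <module>
RuntimeError: dictionary changed size during iteration
```

Call:
{"op": "carry_out", "data": {"increments": [[0.272,-0.489,0.03,16,-1],[0.272,-0.489,0.03,16,-1],[0.272,-0.489,0.03,16,-1],[0.272,-0.489,0.03,16,-1],[0.272,-0.489,0.03,16,-1],[0.272,-0.489,0.03,16,-1],[0.272,-0.489,0.03,16,-1],[0.272,-0.489,0.03,16,-1],[0.272,-0.489,0.03,16,-1],[0.272,-0.489,0.03,16,-1],[0.246,-0.932,0.03,16,-1],[0.246,-0.932,0.03,16,-1],[0.246,-0.932,0.03,16,-1],[0.246,-0.932,0.03,16,-1],[0.246,-0.932,0.03,16,-1],[0.246,-0.932,0.03,16,-1],[0.246,-0.932,0.03,16,-1],[0.246,-0.932,0.03,16,-1],[0.246,-0.932,0.03,16,-1],[0.246,-0.932,0.03,16,-1]]}}

```text
time_s: 2.15
tool_pos: [0.473, -0.3254, 0.435]
tool_rot: [180.0, 0.0, 85.5]
force: [0.3, -0.3, 0.1]
grip_width: 0.087
```

```bash
python3 - <<'E'
from h import *
o=snap('wrist','w1')[2]; print(o['tool_pos'],o['tool_rot'])
snap('scene','s1');
E
```

```text
[ 0.47301004 -0.32537176  0.43499527] [1.79954030e+02 6.17683275e-03 8.54859083e+01]
```

View pics/w1.png

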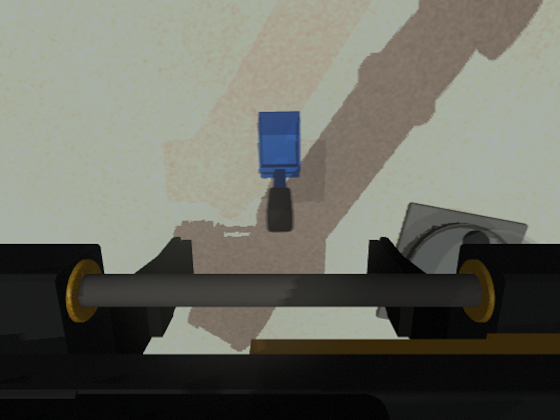

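```bash
python3 - <<'E'
from h import *
z=np.load('pics/w1.npz'); o=dict(tool_pos=z['tp'],tool_rot=z['tr']); K,T=cam('wrist',o); p=z['p']
h=cv2.cvtColor(p,cv2.COLOR_RGB2HSV); m=((h[...,0]>100)&(h[...,0]<130)&(h[...,1]>140)).astype(np.uint8)
m[240:]=0; v,u=np.nonzero(m); print(u.min(),u.max(),v.min(),v.max())
for r in range(112,180,8):
    c=np.nonzero(m[r])[0]; print(r,c.min(),c.max(),onz(K,T,c.min()-.5,r,.012).round(4)[:2],onz(K,T,c.max()+.5,r,.012).round(4)[:2])
g=h[...,2]<45; g[:180]=0; g[236:]=0; g[:,:255]=0; g[:,305:]=0
for r in range(184,236,5):
    c=np.nonzero(g[r])[0]
    if len(c): print(r,c.min(),c.max())
v,u=np.nonzero(g); print(v.max())
print('top edge', onz(K,T,280,v.max(),.19).round(4), onz(K,T,280,v.max()-.0,.19).round(4))
P=cloud(K,T,z['d']); mm=g&(P[...,2]>.186)&(P[...,2]<.195); print(mm.sum(),P[mm].mean(0),P[mm].min(0),P[mm].max(0))
print('lip',onz(K,T,279.5,111.5,.0095))
E
```

```text
260 299 112 176
112 260 298 [ 0.4063 -0.3434] [ 0.4097 -0.3005]
120 261 298 [ 0.4149 -0.3431] [ 0.4183 -0.301 ]
128 260 298 [ 0.4235 -0.345 ] [ 0.427  -0.3016]
136 260 298 [ 0.4323 -0.3458] [ 0.4358 -0.3022]
144 260 298 [ 0.4412 -0.3467] [ 0.4447 -0.3027]
152 260 298 [ 0.4502 -0.3475] [ 0.4537 -0.3033]
160 260 298 [ 0.4593 -0.3484] [ 0.4628 -0.3039]
168 261 298 [ 0.4685 -0.3481] [ 0.472  -0.3045]
176 262 290 [ 0.478  -0.3478] [ 0.4806 -0.3143]
189 272 288
194 272 289
199 270 289
204 270 290
209 281 290
214 282 290
219 280 290
224 275 290
229 270 289
230
top edge [ 0.4816 -0.3267  0.19  ] [ 0.4816 -0.3267  0.19  ]
305 [ 0.47460041 -0.32424436  0.18981974] [ 0.46527552 -0.33411733  0.18604249] [ 0.48210798 -0.31882581  0.19252743]
lip [ 0.40754602 -0.32133491  0.0095    ]
```

Call:
{"op": "carry_out", "data": {"increments": [[0.001,-0.001,-0.04,0.5,-1],[0.001,-0.001,-0.08,0.5,-1],[0.001,-0.001,-0.106,0.5,-1],[0.001,-0.001,-0.106,0.5,-1],[0.001,-0.001,-0.106,0.5,1],[0.001,-0.001,-0.106,0.5,1],[0.001,-0.001,-0.106,0.5,1],[0.001,-0.001,-0.106,0.5,1],[0.001,-0.001,-0.106,0.5,1],[0.001,-0.001,-0.106,0.5,1],[0.001,-0.001,-0.106,0.5,1],[0.001,-0.001,-0.106,0.5,1]], "grip_force": 4}}

```text
time_s: 3.45
tool_pos: [0.4746, -0.3242, 0.3288]
tool_rot: [-180.0, -0.0, 86.0]
force: [0.3, -0.6, 0.2]
grip_width: 0.0311
```

Call:
{"op": "carry_out", "data": {"increments": [[0,0,0,0,1],[0,0,0,0,1],[-0.007,0.0005,0.001,0,1],[-0.015,0.001,0.002,0,1],[-0.022,0.0015,0.003,0,1],[-0.029,0.002,0.0035,0,1],[-0.037,0.0025,0.004,0,1],[-0.044,0.003,0.0045,0,1]], "grip_force": 4}}

```text
time_s: 4.25
tool_pos: [0.4297, -0.3211, 0.3332]
tool_rot: [-180.0, -0.0, 86.0]
force: [-0.6, -1.1, -0.1]
grip_width: 0.0181
```

```bash
python3 - <<'E'
from h import *
o=snap('side','side2')[2]; print(o['force'],o['grip_width'],o['tool_pos'])
p=np.load('pics/side2.npz')['p']; cv2.imwrite('pics/side2c.png',cv2.resize(p[240:420,290:460],None,fx=3.3,fy=3.3)[:,:,::-1])
E
```

```text
[-0.63243184 -1.12893305 -0.07711819] 0.01808930429128276 [ 0.42965372 -0.32114111  0.33316655]
```

View pics/side2c.png

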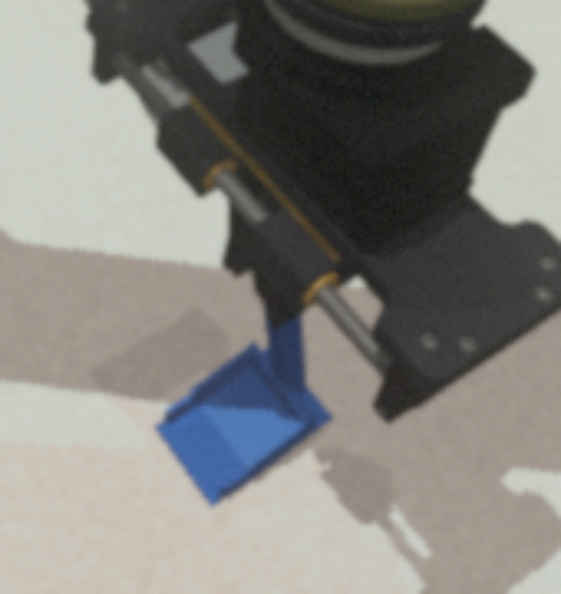

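```bash
python3 - <<'E'
from h import *
K,T=cam('side'); c=lambda x,y:(290+x/3.3,240+y/3.3)
print([onz(K,T,*c(*a),.004).round(4) for a in [(160,428),(213,502)]])
d=np.load('pics/side2.npz')['d']; P=cloud(K,T,d)
for a in [(170,430),(205,470),(215,440),(260,440),(285,425),(255,350),(325,415),(285,375),(290,350),(283,330)]:
    u,v=c(*a); print(a,P[int(round(v)),int(round(u))].round(4))
E
```

```text
[array([ 0.4075, -0.3007,  0.004 ]), array([ 0.4045, -0.3428,  0.004 ])]
(170, 430) [ 0.4129 -0.3037  0.0016]
(205, 470) [ 0.4128 -0.3281  0.0023]
(215, 440) [ 0.4267 -0.32    0.0027]
(260, 440) [ 0.4438 -0.3343  0.0071]
(285, 425) [ 0.4584 -0.3358  0.0063]
(255, 350) [ 0.4627 -0.3049  0.0306]
(325, 415) [ 0.4749 -0.3451  0.0134]
(285, 375) [ 0.4556 -0.3285  0.0494]
(290, 350) [ 0.4522 -0.3291  0.0799]
(283, 330) [ 0.4429 -0.328   0.1063]
```

Call:
{"op": "carry_out", "data": {"increments": [[-0.008,0.0005,0.0005,0,1],[-0.015,0.001,0.0005,0,1],[-0.023,0.0015,0.0005,0,1],[-0.03,0.002,0.0005,0,1],[-0.038,0.0027,0,0,1],[-0.045,0.0032,-0.0005,0,1],[-0.052,0.0036,-0.0015,0,1],[-0.052,0.0036,-0.0015,0,1]], "grip_force": 4}}

```text
time_s: 5.1
tool_pos: [0.378, -0.3178, 0.3324]
tool_rot: [179.9, -0.0, 86.0]
force: [0.5, 1.3, 3.4]
grip_width: 0.0181
```

Call:
{"op": "carry_out", "data": {"increments": [[0,0,0,0,1],[0,0,0,0,1],[0,0,0,0,1],[0,0,0.01,0,1],[0,0,0.03,0,1],[0,0,0.06,0,1],[0,0,0.06,0,1],[0,0,0.06,0,1]], "grip_force": 60}}

```text
time_s: 5.9
tool_pos: [0.3785, -0.3175, 0.3916]
tool_rot: [-180.0, -0.0, 86.0]
force: [-1.5, -0.6, -1.9]
grip_width: 0.0173
```

```bash
python3 - <<'E'
from h import *
o=snap('side','side3')[2]; print(o['force'],o['grip_width'],o['tool_pos'])
p=np.load('pics/side3.npz')['p']; cv2.imwrite('pics/side3c.png',cv2.resize(p[220:400,240:410],None,fx=3.3,fy=3.3)[:,:,::-1])
p,d,o=snap('scene','scene3');cv2.imwrite('pics/scene3c.png',cv2.resize(p[60:220,60:270],None,fx=3.3,fy=3.3)[:,:,::-1])
E
```

```text
[-1.50296097 -0.61436915 -1.89487192] 0.0173301988839991 [ 0.37852043 -0.31754468  0.39160154]
```

View pics/side3c.png

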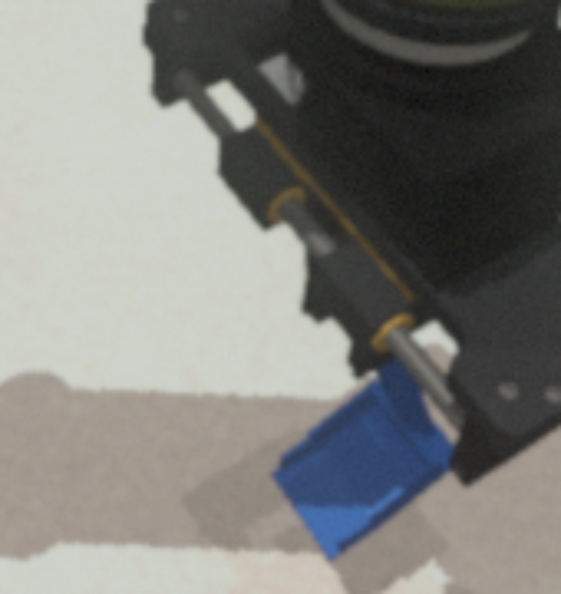

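View pics/scene3c.png

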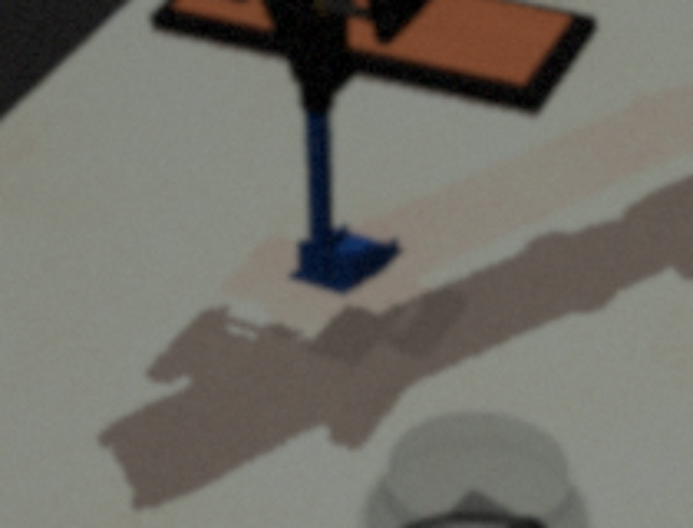

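```bash
python3 - <<'E'
from h import *
Q=[]
for n in ('side','scene'):
    z=np.load(f'pics/{n}3.npz'); K,T=cam(n); P=cloud(K,T,z['d']); h=cv2.cvtColor(z['p'],cv2.COLOR_RGB2HSV)
    m=(h[...,0]>100)&(h[...,0]<130)&(h[...,1]>120)&(P[...,2]>.02)&(abs(P[...,0]-.42)<.09)&(abs(P[...,1]+.31)<.07)
    q=P[m]-z['tp']; ax=np.array([.9976,-.0698,0]); ay=np.array([.0698,.9976,0])
    L=np.stack([q@ax,q@ay,q[:,2]+.164],1); print(n,len(L),L.min(0).round(4),L.max(0).round(4))
    hd=L[(abs(L[:,1])<.012)&(L[:,2]>-.11)]
    if len(hd)>20:
        for lo in np.arange(-.15,-.03,.012):
            s=hd[(hd[:,2]>lo)&(hd[:,2]<lo+.012)]
            if len(s): print(round(lo+.006,3),s.mean(0).round(4),len(s))
        f=np.polyfit(hd[:,2],hd[:,0],1); print('handle tilt',np.degrees(np.arctan(-f[0])))
    # lip: smallest along ax
    i=np.argsort(L[:,0])[:15]; print('lip',L[i].mean(0).round(4)); 
    fl=L[(abs(L[:,1])<.015)&(L[:,0]<np.percentile(L[:,0],50))]
    for lo in np.arange(-.04,.08,.01):
        s=L[(abs(L[:,1])<.014)&(L[:,0]>lo)&(L[:,0]<lo+.01)]
        if len(s): print('fl',round(lo+.005,3),np.percentile(s[:,2],[5,50,95]).round(4),len(s))
E
```

```text
side 1513 [-0.0312 -0.0411 -0.1692] [0.0633 0.0216 0.3525]
-0.108 [ 0.0389 -0.0048 -0.106 ] 13
-0.096 [ 0.0346 -0.0049 -0.0963] 27
-0.084 [ 0.0317 -0.0057 -0.084 ] 22
-0.072 [ 0.0267 -0.0062 -0.0723] 21
-0.06 [ 0.021  -0.0062 -0.0603] 18
-0.048 [ 0.0191 -0.0062 -0.0529] 5
handle tilt 20.606748512243175
lip [-0.0105 -0.011  -0.0973]
fl -0.005 [-0.1676 -0.1664 -0.1648] 97
fl 0.005 [-0.1674 -0.1655 -0.164 ] 130
fl 0.015 [-0.166  -0.1644 -0.0582] 129
fl 0.025 [-0.1646 -0.1614 -0.0645] 182
fl 0.035 [-0.1605 -0.1572 -0.0845] 189
fl 0.045 [-0.157  -0.1528 -0.1141] 227
fl 0.055 [-0.1506 -0.1485 -0.1298] 31
fl 0.065 [-0.1504 -0.1486 -0.1471] 13
scene 755 [-0.0212 -0.059  -0.1697] [0.063  0.0659 0.1798]
-0.108 [ 0.0452  0.0046 -0.1061] 11
-0.096 [ 0.042   0.0056 -0.0968] 22
-0.084 [ 0.0378  0.0048 -0.0842] 24
-0.072 [ 0.0325  0.0048 -0.0723] 26
-0.06 [ 0.0282  0.0053 -0.0592] 29
-0.048 [ 0.0238  0.0055 -0.0475] 25
-0.036 [ 0.0208  0.0056 -0.0371] 21
handle tilt 2.637439427381849
lip [-0.0179  0.0258  0.1074]
fl -0.015 [0.1111 0.1111 0.1111] 1
fl -0.005 [-0.1667 -0.1662 -0.1643] 11
fl 0.005 [-0.1666 -0.0121  0.0292] 32
fl 0.015 [-0.165  -0.034   0.1114] 29
fl 0.025 [-0.0663 -0.0427  0.1228] 92
fl 0.035 [-0.0893 -0.0705  0.1578] 77
fl 0.045 [-0.1403 -0.1147 -0.0921] 90
fl 0.055 [-0.1498 -0.1373 -0.1208] 80
fl 0.065 [-0.1484 -0.1458 -0.1416] 10
```

Call:
{"op": "carry_out", "data": {"increments": [[0,0,-0.03,0,1],[0,0,-0.045,0,1],[0,0,-0.045,0,1]]}}

```text
time_s: 6.3
tool_pos: [0.3774, -0.3164, 0.3435]
tool_rot: [-179.6, -0.1, 86.0]
force: [-0.5, 0.5, -1.9]
grip_width: 0.0182
```

Call:
{"op": "carry_out", "data": {"increments": [[0,0,0,0,1],[0,0,0,0,1],[0,0,0,0,1],[0,0,0,0,1]], "grip_force": 4}}

```text
time_s: 6.7
tool_pos: [0.3788, -0.3178, 0.3474]
tool_rot: [179.9, 0.0, 86.0]
force: [0.5, -0.0, -2.6]
grip_width: 0.0177
```

```bash
cat >> h.py <<'E'
def measure(f,n,yaw,do=True):
    """tilt of blue scoop, in frame at grasp point along scoop axes"""
    if do: snap(n,f)
    z=np.load(f'pics/{f}.npz'); K,T=cam(n); P=cloud(K,T,z['d']); h=cv2.cvtColor(z['p'],cv2.COLOR_RGB2HSV)
    a=np.radians(yaw); ax=np.array([np.cos(a),np.sin(a),0]); ay=np.array([-np.sin(a),np.cos(a),0])
    q=P-z['tp']; L=np.stack([q@ax,q@ay,q[...,2]+.164],-1)
    m=(h[...,0]>100)&(h[...,0]<130)&(h[...,1]>120)&(abs(L[...,0])<.1)&(abs(L[...,1])<.05)&(L[...,2]<0)&(L[...,2]>-.21)
    L=L[m]; S=[]
    for lo in np.arange(-.14,-.03,.008):
        s=L[(abs(L[:,1])<.012)&(L[:,2]>lo)&(L[:,2]<lo+.008)]
        if len(s)>4: S.append(np.median(s,0))
    S=np.array(S)
    if len(S)>3:
        r=np.polyfit(S[:,2],S[:,0],1); k=abs(np.polyval(r,S[:,2])-S[:,0])<.003
        r=np.polyfit(S[k,2],S[k,0],1); print(n,'handle tilt %.1f (n=%d) x at grasp %.4f'%(np.degrees(np.arctan(-r[0])),k.sum(),r[1]))
    F=[]
    for lo in np.arange(-.08,.08,.008):
        s=L[(abs(L[:,1])<.014)&(L[:,0]>lo)&(L[:,0]<lo+.008)&(L[:,2]<-.14)]
        if len(s)>4: F.append([lo+.004,np.percentile(s[:,2],30),len(s)])
    print('floor',np.round(F,4).tolist()); print('zmin',np.sort(L[:,2])[:5].round(4), 'TCP',z['tp'].round(4))
E
python3 - <<'E'
from h import *
for n in ('side','scene'): measure(n+'4',n,-4); 
print(env.get_obs()['force'],env.get_obs()['grip_width'])
E
```

```text
side handle tilt 19.8 (n=9) x at grasp -0.0031
floor [[-0.012, -0.1668, 11.0], [-0.004, -0.1672, 94.0], [0.004, -0.166, 93.0], [0.012, -0.1659, 91.0], [0.02, -0.1644, 101.0], [0.028, -0.1614, 96.0], [0.036, -0.1585, 100.0], [0.044, -0.1558, 107.0], [0.052, -0.1507, 14.0], [0.06, -0.1507, 11.0]]
zmin [-0.1688 -0.1684 -0.1684 -0.1683 -0.1683] TCP [ 0.3788 -0.3178  0.3474]
scene handle tilt 18.7 (n=14) x at grasp 0.0086
floor [[-0.004, -0.1669, 13.0], [0.004, -0.1657, 13.0], [0.012, -0.1658, 12.0], [0.044, -0.1442, 5.0], [0.052, -0.1501, 20.0], [0.06, -0.1484, 23.0]]
zmin [-0.1701 -0.1693 -0.1682 -0.1681 -0.168 ] TCP [ 0.3788 -0.3177  0.3473]
[-0.57198523 -1.02296061 -3.25839499] 0.01801634151132225
```

Call:
{"op": "carry_out", "data": {"increments": [[0,0,0.01,0,1],[0,0,0.03,0,1],[0.03,0.02,0.06,0,1],[0.056,0.05,0.1,0,1],[0.056,0.09,0.1,0,1],[0.056,0.135,0.1,0,1],[0.056,0.18,0.1,0,1],[0.056,0.225,0.1,0,1],[0.056,0.27,0.1,0,1],[0.056,0.315,0.1,0,1],[0.056,0.36,0.1,0,1],[0.056,0.405,0.1,0,1],[0.056,0.45,0.1,0,1],[0.056,0.495,0.1,0,1],[0.056,0.54,0.1,0,1],[0.06,0.585,0.1,0,1],[0.07,0.625,0.08,0,1],[0.076,0.638,0.04,0,1],[0.076,0.638,0.02,0,1],[0.076,0.638,0.01,0,1]], "grip_force": 60}}

```text
time_s: 8.8
tool_pos: [0.4541, 0.3207, 0.3546]
tool_rot: [-179.8, 0.2, 86.1]
force: [-0.6, 0.1, -2.2]
grip_width: 0.0174
```

```bash
python3 - <<'E'
from h import *
for n in ('side','scene'): measure(n+'5',n,-4); 
print(env.get_obs()['force'],env.get_obs()['tool_pos'])
p=np.load('pics/scene5.npz')['p']; cv2.imwrite('pics/scene5c.png',cv2.resize(p[100:300,280:500],None,fx=3,fy=3)[:,:,::-1])
E
```

```text
side handle tilt 16.0 (n=4) x at grasp 0.0051
floor [[-0.012, -0.1677, 10.0], [-0.004, -0.1667, 20.0], [0.004, -0.1658, 14.0], [0.012, -0.1652, 15.0], [0.02, -0.1642, 11.0], [0.028, -0.1614, 8.0], [0.036, -0.1576, 9.0], [0.044, -0.1558, 11.0]]
zmin [-0.1878 -0.1864 -0.1709 -0.1691 -0.169 ] TCP [0.4541 0.3207 0.3546]
scene handle tilt 18.6 (n=13) x at grasp 0.0090
floor [[-0.028, -0.1868, 11.0], [-0.012, -0.1674, 9.0], [-0.004, -0.1664, 21.0], [0.004, -0.1656, 17.0], [0.012, -0.1656, 18.0], [0.036, -0.1878, 14.0], [0.044, -0.1842, 7.0], [0.052, -0.1503, 43.0], [0.06, -0.1492, 57.0]]
zmin [-0.1896 -0.1893 -0.1891 -0.1889 -0.1886] TCP [0.4541 0.3201 0.3542]
[-0.73762326 -0.24621218 -1.23492739] [0.45449285 0.32002671 0.35599564]
```

View pics/scene5c.png

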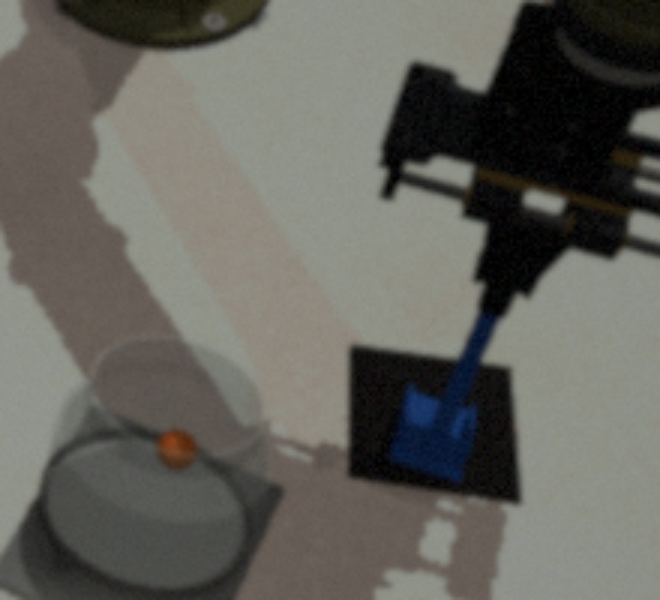

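Call:
{"op": "carry_out", "data": {"increments": [[0,0,-0.008,0,1],[0,0,-0.015,0,1],[0,0,-0.018,0,1],[0,0,-0.018,0,1]]}}

```text
time_s: 9.3
tool_pos: [0.4546, 0.3202, 0.3387]
tool_rot: [-180.0, 0.0, 86.0]
force: [-0.1, -0.5, -1.9]
grip_width: 0.0176
```

Call:
{"op": "carry_out", "data": {"increments": [[0,0,0,0,1],[0,0,-0.001,0,1],[0,0,-0.002,0,1],[-0.006,0.0004,-0.002,0,1],[-0.012,0.0008,-0.002,0,1],[-0.018,0.0013,-0.002,0,1],[-0.024,0.0017,-0.002,0,1],[-0.03,0.0021,-0.003,0,1],[-0.036,0.0025,-0.0035,0,1],[-0.04,0.0028,-0.004,0,1],[-0.04,0.0028,-0.004,0,1]], "grip_force": 4}}

```text
time_s: 10.4
tool_pos: [0.4144, 0.3235, 0.3358]
tool_rot: [179.9, -0.1, 86.0]
force: [1.4, -1.2, 5.0]
grip_width: 0.0179
```

```bash
python3 - <<'E'
from h import *
for n in ('scene',): measure(n+'6',n,-4); 
print(env.get_obs()['force'],env.get_obs()['tool_pos'])
p=np.load('pics/scene6.npz')['p']; cv2.imwrite('pics/scene6c.png',cv2.resize(p[100:300,280:500],None,fx=3,fy=3)[:,:,::-1])
E
```

```text
scene handle tilt 21.7 (n=14) x at grasp 0.0113
floor [[-0.004, -0.169, 13.0], [0.004, -0.1657, 17.0], [0.012, -0.1641, 18.0], [0.02, -0.163, 13.0], [0.06, -0.1662, 49.0], [0.068, -0.1457, 31.0], [0.076, -0.1446, 19.0]]
zmin [-0.1714 -0.1712 -0.1708 -0.1708 -0.1707] TCP [0.4144 0.3235 0.3358]
[ 0.46306192 -0.79137007  5.55101084] [0.41468449 0.32339999 0.33568551]
```

View pics/scene6c.png

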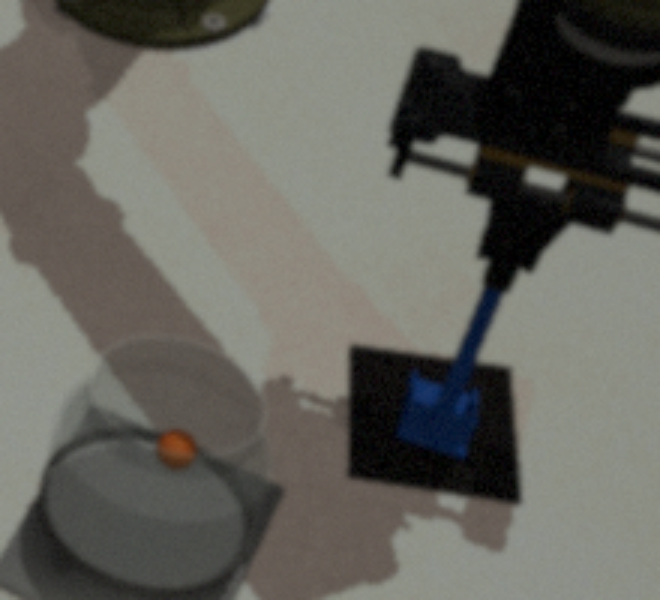

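```bash
python3 - <<'E'
from h import *
K,T=cam('scene')
z=np.load('pics/scene0.npz'); h=cv2.cvtColor(z['p'],cv2.COLOR_RGB2HSV)
m=(h[...,2]<45).astype(np.uint8); m[:205]=0;m[275:]=0;m[:,:385]=0;m[:,465:]=0
c=max(cv2.findContours(m,0,1)[0],key=cv2.contourArea); q=cv2.approxPolyDP(c,4,True)[:,0]; print(q.tolist())
W=np.array([onz(K,T,*a,.004)[:2] for a in q]); print(W.round(4),W.mean(0)); print([np.degrees(np.arctan2(*(W[(i+1)%len(W)]-W[i])[::-1])).round(1) for i in range(len(W))])
E
```

```text
[[397, 217], [397, 258], [452, 266], [449, 223]]
[[0.4036 0.2577]
 [0.5118 0.2752]
 [0.4937 0.3868]
 [0.3822 0.3709]] [0.44782703 0.322663  ]
[np.float64(9.2), np.float64(99.2), np.float64(-171.9), np.float64(-79.3)]
```

Call:
{"op": "carry_out", "data": {"increments": [[0,0,0,0,1],[0,0,0.005,0,1],[0,0,0.03,0,1],[0.04,0.005,0.03,6,1],[0.08,0.01,0.03,13,1],[0.109,0.011,0.03,13,1],[0.109,0.011,0.02,13,1],[0.109,0.011,0.014,13,1],[0.109,0.011,0.014,13,1]], "grip_force": 60}}

```text
time_s: 11.35
tool_pos: [0.5221, 0.3343, 0.3463]
tool_rot: [-179.7, 0.1, 99.0]
force: [0.3, -0.4, -1.6]
grip_width: 0.0175
```

```bash
python3 - <<'E'
from h import *
for n in ('scene',): measure(n+'7',n,9); 
print(env.get_obs()['force'],env.get_obs()['tool_pos'])
p=np.load('pics/scene7.npz')['p']; cv2.imwrite('pics/scene7c.png',cv2.resize(p[100:300,280:500],None,fx=3,fy=3)[:,:,::-1])
p=snap('side','side7')[0]; cv2.imwrite('pics/side7c.png',cv2.resize(p[80:280,120:340],None,fx=3,fy=3)[:,:,::-1])
E
```

```text
scene handle tilt 21.5 (n=14) x at grasp 0.0101
floor [[0.004, -0.1658, 39.0], [0.012, -0.1644, 39.0], [0.02, -0.1638, 28.0], [0.028, -0.1625, 16.0], [0.06, -0.1465, 40.0], [0.068, -0.1453, 37.0]]
zmin [-0.1805 -0.1801 -0.1794 -0.1793 -0.1793] TCP [0.5221 0.3343 0.3463]
[ 0.21056332 -0.40893402 -2.02418242] [0.52220811 0.33454534 0.34736099]
```

View pics/scene7c.png

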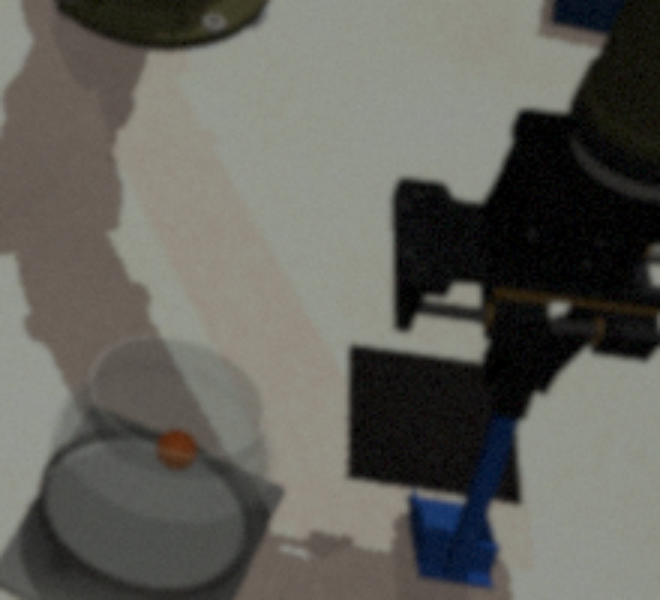

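View pics/side7c.png

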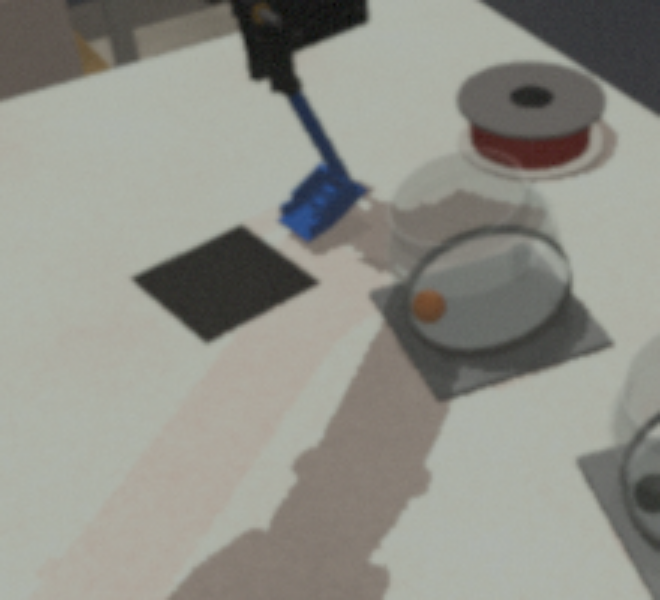

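```bash
python3 - <<'E'
from h import *
K,T=cam('side'); c=lambda x,y:(120+(x+.5)/3-.5,80+(y+.5)/3-.5)
a=np.array([.988,.156]); M=np.array([.448,.3227])
for z in (.012,.016):
  for q in [(280,218),(306,242)]: w=onz(K,T,*c(*q),z); print(z,w.round(4),'along mat x',((w[:2]-M)@a).round(4))
for q in [(243,226),(318,282),(207,341),(134,278)]: w=onz(K,T,*c(*q),.004); print(w.round(4),'along mat x',((w[:2]-M)@a).round(4))
E
```

```text
0.012 [0.5233 0.3632 0.012 ] along mat x 0.0807
0.012 [0.5251 0.3164 0.012 ] along mat x 0.0752
0.016 [0.521  0.3578 0.016 ] along mat x 0.0776
0.016 [0.5228 0.3113 0.016 ] along mat x 0.0721
[0.4936 0.3821 0.004 ] along mat x 0.0543
[0.5099 0.2683 0.004 ] along mat x 0.0527
[0.3958 0.2511 0.004 ] along mat x -0.0628
[0.3794 0.3657 0.004 ] along mat x -0.061
```

Call:
{"op": "carry_out", "data": {"increments": [[0,0,-0.006,0,1],[0,0,-0.012,0,1],[-0.006,-0.001,-0.0125,0,1],[-0.012,-0.002,-0.0125,0,1],[-0.012,-0.002,-0.0125,0,1]]}}

```text
time_s: 11.95
tool_pos: [0.5106, 0.3324, 0.3365]
tool_rot: [-180.0, -0.0, 99.0]
force: [1.2, 0.4, -2.4]
grip_width: 0.0178
```

Call:
{"op": "carry_out", "data": {"increments": [[0,0,0,0,1],[0,0,-0.001,0,1],[-0.006,-0.001,-0.0015,0,1],[-0.012,-0.002,-0.0015,0,1],[-0.018,-0.003,-0.0015,0,1],[-0.024,-0.004,-0.0015,0,1],[-0.03,-0.005,-0.002,0,1],[-0.036,-0.006,-0.003,0,1],[-0.042,-0.007,-0.0035,0,1],[-0.042,-0.007,-0.0035,0,1]], "grip_force": 4}}

```text
time_s: 12.95
tool_pos: [0.4687, 0.3251, 0.3325]
tool_rot: [-179.9, 0.0, 99.0]
force: [-0.1, 0.3, 0.4]
grip_width: 0.0177
```

```bash
python3 - <<'E'
from h import *
for n in ('scene',): measure(n+'8',n,9); 
print(env.get_obs()['force'],env.get_obs()['tool_pos'])
p=np.load('pics/scene8.npz')['p']; cv2.imwrite('pics/scene8c.png',cv2.resize(p[100:300,280:500],None,fx=3,fy=3)[:,:,::-1])
p=snap('side','side8')[0]; cv2.imwrite('pics/side8c.png',cv2.resize(p[80:200,140:280],None,fx=4,fy=4)[:,:,::-1])
E
```

```text
scene handle tilt 32.1 (n=13) x at grasp 0.0149
floor [[0.028, -0.1662, 13.0], [0.036, -0.1618, 26.0], [0.044, -0.1598, 26.0]]
zmin [-0.1693 -0.1678 -0.1674 -0.1673 -0.1671] TCP [0.4687 0.3251 0.3325]
[-0.31077152 -0.28455493  0.67861071] [0.46907536 0.32510066 0.33260765]
```

View pics/side8c.png

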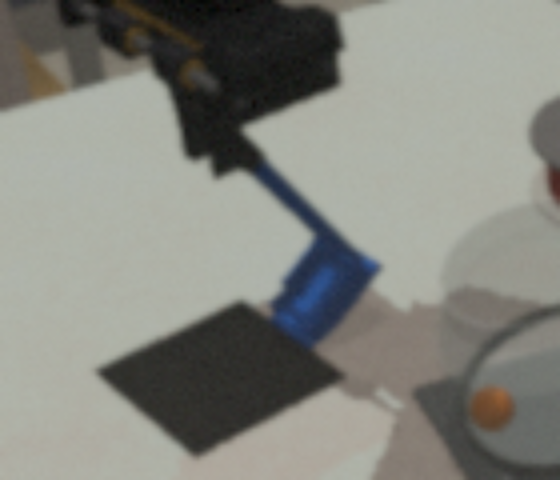

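Call:
{"op": "carry_out", "data": {"increments": [[0,0,0,0,1],[0,0,0,0,1],[0,0,0.005,0,1],[0.005,0,0.03,0,1],[0.005,0,0.07,0,1],[0.005,0,0.11,-4,1],[0.005,-0.01,0.15,-10,1],[0.01,-0.04,0.168,-18,1],[0.02,-0.08,0.168,-18,1],[0.03,-0.12,0.168,-18,1],[0.0375,-0.15,0.168,-18,1],[0.0375,-0.164,0.168,-18,1],[0.0375,-0.164,0.168,-18,1],[0.0375,-0.164,0.168,-18,1]], "grip_force": 60}}

```text
time_s: 14.45
tool_pos: [0.5067, 0.1627, 0.5006]
tool_rot: [-180.0, -0.1, 81.1]
force: [-0.5, 0.9, -3.0]
grip_width: 0.0176
```

```bash
python3 - <<'E'
from h import *
for n in ('scene','side'): measure(n+'9',n,-9); 
print(env.get_obs()['force'],env.get_obs()['tool_pos'],env.get_obs()['qpos'].round(1))
p=np.load('pics/scene9.npz')['p']; cv2.imwrite('pics/scene9c.png',cv2.resize(p[130:330,240:440],None,fx=3,fy=3)[:,:,::-1])
p=np.load('pics/side9.npz')['p']; cv2.imwrite('pics/side9c.png',cv2.resize(p[40:220,150:350],None,fx=3,fy=3)[:,:,::-1])
E
```

```text
scene handle tilt 31.8 (n=13) x at grasp 0.0146
floor [[0.036, -0.1616, 9.0]]
zmin [-0.1629 -0.1625 -0.1624 -0.1621 -0.1617] TCP [0.5067 0.1627 0.5006]
side handle tilt 32.5 (n=12) x at grasp 0.0062
floor [[0.036, -0.1618, 20.0], [0.044, -0.1601, 18.0], [0.052, -0.157, 19.0], [0.06, -0.1532, 10.0], [0.068, -0.1491, 11.0], [0.076, -0.1435, 12.0]]
zmin [-0.1632 -0.1632 -0.1631 -0.1628 -0.1628] TCP [0.5066 0.1634 0.5006]
[-0.11924561  0.44619087 -1.96762132] [0.50659169 0.16360685 0.50053507] [-33.2   2.   12.9  91.4  -0.5  86.7  60.9]
```

View pics/scene9c.png

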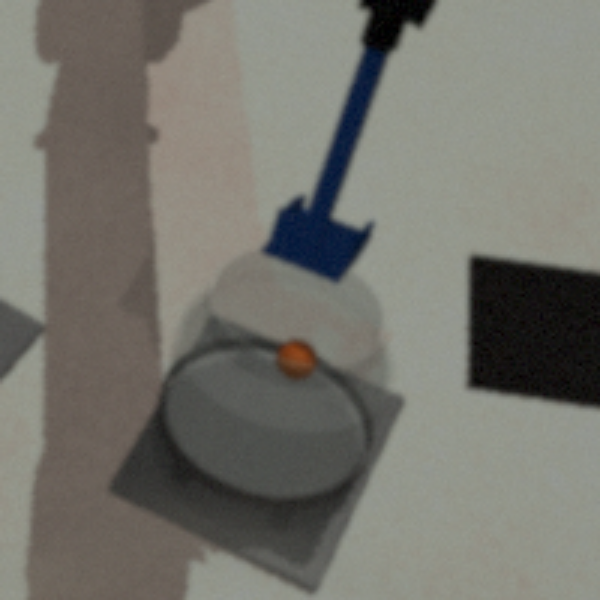

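View pics/side9c.png

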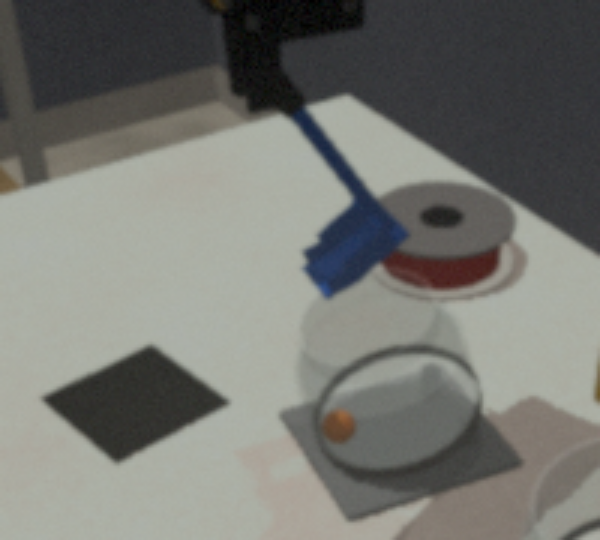

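```bash
python3 - <<'E'
from h import *
A,B=cam('scene'),cam('side')
s=lambda x,y:(240+(x+.5)/3-.5,130+(y+.5)/3-.5); d=lambda x,y:(150+(x+.5)/3-.5,40+(y+.5)/3-.5)
def tri(a,b):
    o1,d1=ray(*A,*a); o2,d2=ray(*B,*b); k=np.linalg.lstsq(np.stack([d1,-d2],1),o2-o1,rcond=None)[0]
    p,q=o1+d1*k[0],o2+d2*k[1]; return (p+q)/2,np.linalg.norm(p-q)
G=np.array([.5066,.1632,.5006-.164]); C=np.array([.6055,.1457,0]); ax=np.array([.988,-.156,0]); ay=np.array([.156,.988,0])
w,e=tri(s(265,250),d(408,235)); print('heel -y',w.round(4),e,'relG',(w-G)@ax,(w-G)@ay,(w-G)[2], 'rel jar',(w-C)@ax,(w-C)@ay)
print('G rel jar',(G-C)@ax,(G-C)@ay)
K,T=B
for q in [(305,268),(328,297)]:
    w=onz(K,T,*d(*q),G[2]-.1675); print('lip',w.round(4),(w-G)@ax,(w-G)@ay,'jar',(w-C)@ax,(w-C)@ay)
K,T=A
for q in [(265,250),(338,282)]:
    w=onz(K,T,*s(*q),G[2]-.1348); print('heel',w.round(4),(w-G)@ax,(w-G)@ay,'jar',(w-C)@ax,(w-C)@ay)
E
```

```text
heel -y [0.6005 0.1279 0.2064] 0.0020209699193397663 relG 0.09829525483118898 -0.02022919302604722 -0.13017235117150489 rel jar -0.0021479451688110065 -0.0183675930260472
G rel jar -0.10044319999999998 0.0018616000000000168
lip [0.5468 0.1838 0.1691] 0.036465063867296345 0.02661126799745885 jar -0.06397813613270364 0.028472867997458864
lip [0.5398 0.1407 0.1691] 0.036284836298505485 -0.01709378139932826 jar -0.0641583637014945 -0.015232181399328243
heel [0.5961 0.1281 0.2018] 0.09385902328186395 -0.020759238396982974 jar -0.006584176718136039 -0.018897638396982955
heel [0.6044 0.1719 0.2018] 0.09523023309293753 0.02382178579009767 jar -0.005212966907062453 0.025683385790097688
```

Call:
{"op": "carry_out", "data": {"increments": [[-0.0095,-0.002,-0.003,0,1],[-0.0095,-0.002,-0.003,0,1],[-0.006,-0.0025,-0.017,0,1],[-0.002,-0.003,-0.031,0,1],[0.002,-0.004,-0.046,0,1],[0.0055,-0.0045,-0.06,0,1],[0.0055,-0.0045,-0.06,0,1]]}}

```text
time_s: 15.25
tool_pos: [0.5126, 0.1563, 0.4373]
tool_rot: [-179.7, 0.2, 81.0]
force: [0.2, 0.2, -2.7]
grip_width: 0.0177
```

```bash
python3 - <<'E'
from h import *
o=env.get_obs(); print(o['force'],o['tool_pos'])
p=snap('scene','scene10')[0]; a=cv2.resize(p[150:310,270:400],None,fx=3.5,fy=3.5,interpolation=cv2.INTER_CUBIC)
p=snap('side','side10')[0]; b=cv2.resize(p[80:220,220:340],None,fx=3,fy=4,interpolation=cv2.INTER_CUBIC)
b=cv2.resize(p[70:230,215:345],None,fx=3,fy=3.5,interpolation=cv2.INTER_CUBIC)[:560]
cv2.imwrite('pics/m10.png',np.hstack([a[:560,:455][:, :, ::-1],b[:,:345][:, :, ::-1]]))
E
```

```text
[ 0.19924112  0.23533236 -2.72721575] [0.51255431 0.15628352 0.43734079]
```

View pics/m10.png

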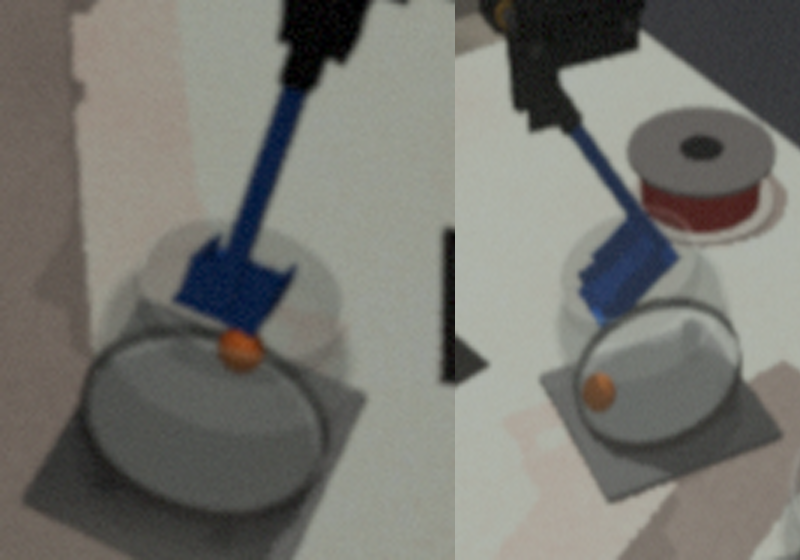

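Call:
{"op": "carry_out", "data": {"increments": [[0.0035,-0.0005,-0.013,0,1],[0.007,-0.001,-0.027,0,1],[0.015,-0.0024,-0.035,0,1],[0.0235,-0.0037,-0.043,0,1],[0.028,-0.0044,-0.052,0,1],[0.032,-0.005,-0.06,0,1],[0.036,-0.0057,-0.067,0,1],[0.036,-0.0057,-0.067,0,1]]}}

```text
time_s: 16.15
tool_pos: [0.5488, 0.1508, 0.3724]
tool_rot: [-179.9, 0.1, 81.0]
force: [-0.0, 0.2, -2.3]
grip_width: 0.0176
```

```bash
cat >> h.py <<'E'
def both(k):
    o=env.get_obs(); print(o['force'].round(2),o['wrist_torque'].round(2),o['tool_pos'].round(4),o['grip_width'],o['time_s'])
    p=snap('scene','scene%d'%k)[0]; a=cv2.resize(p[170:310,270:385],None,fx=3.5,fy=4,interpolation=cv2.INTER_CUBIC)
    p=snap('side','side%d'%k)[0]; b=cv2.resize(p[90:230,225:335],None,fx=3.5,fy=4,interpolation=cv2.INTER_CUBIC)
    cv2.imwrite('pics/m%d.png'%k,np.hstack([a,b])[:,:,::-1])
E
python3 -c "
from h import *
both(11)"
```

```text
[-0.02  0.17 -2.27] [ 0.    0.15 -0.  ] [0.5488 0.1508 0.3724] 0.017576345770023368 16.15
```

View pics/m11.png

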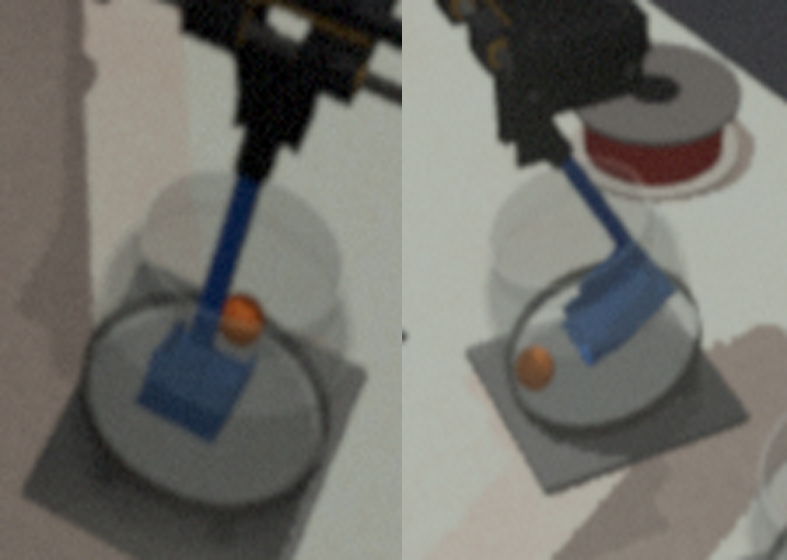

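Call:
{"op": "carry_out", "data": {"increments": [[0,0,-0.003,0,1],[0,0,-0.006,0,1],[0,0,-0.006,0,1]]}}

```text
time_s: 16.55
tool_pos: [0.5484, 0.1511, 0.3675]
tool_rot: [-180.0, 0.0, 81.0]
force: [0.1, 0.1, -2.3]
grip_width: 0.018
```

Call:
{"op": "carry_out", "data": {"increments": [[0,0,-0.002,0,1],[0,0,-0.004,0,1],[0,0,-0.004,0,1]]}}

```text
time_s: 16.85
tool_pos: [0.5485, 0.151, 0.3634]
tool_rot: [-180.0, 0.0, 81.0]
force: [-0.3, 0.4, -2.3]
grip_width: 0.0178
```

```bash
python3 -c "
from h import *
both(12)"
```

```text
[-0.34  0.37 -2.27] [0.06 0.13 0.04] [0.5485 0.151  0.3634] 0.01776112651309781 16.85
```

View pics/m12.png

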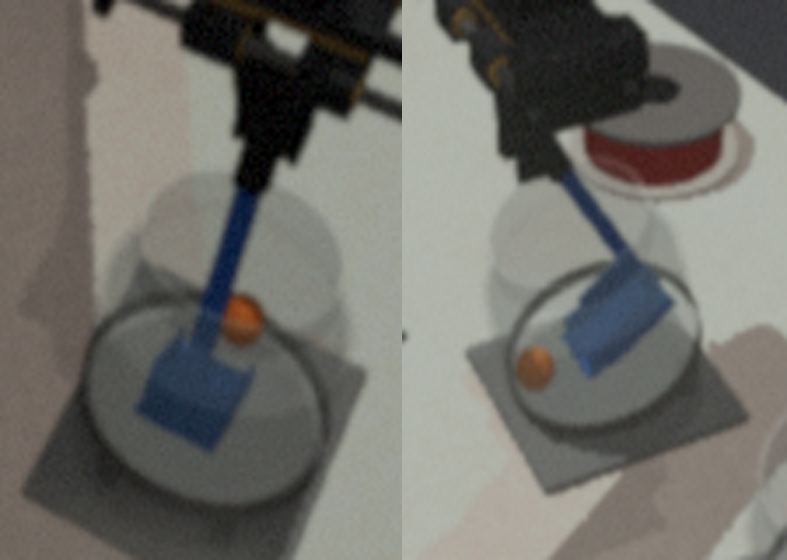

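Call:
{"op": "carry_out", "data": {"increments": [[0,0,-0.002,0,1],[0,0,-0.003,0,1],[-0.005,0.0008,-0.0043,0,1],[-0.01,0.0016,-0.0057,0,1],[-0.015,0.0024,-0.007,0,1],[-0.015,0.0024,-0.007,0,1]]}}

```text
time_s: 17.55
tool_pos: [0.5328, 0.1537, 0.3566]
tool_rot: [-180.0, -0.0, 81.0]
force: [0.5, 0.0, -3.0]
grip_width: 0.0177
```

```bash
python3 -c "
from h import *
both(13)"
```

```text
[ 0.5   0.02 -2.96] [0.03 0.1  0.01] [0.5328 0.1537 0.3566] 0.01772263687523654 17.55
```

View pics/m13.png

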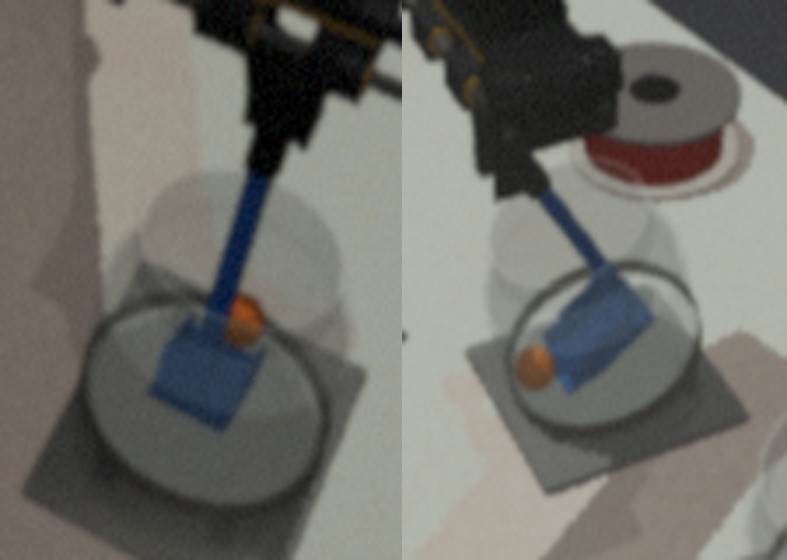

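Call:
{"op": "carry_out", "data": {"increments": [[0,0,-0.0015,0,1],[0,0,-0.003,0,1],[0,0,-0.003,0,1]]}}

```text
time_s: 17.95
tool_pos: [0.5337, 0.1534, 0.3536]
tool_rot: [-180.0, 0.0, 81.0]
force: [0.2, 0.7, -2.8]
grip_width: 0.0174
```

```bash
python3 - <<'E'
from h import *
A,B=cam('scene'),cam('side')
s=lambda x,y:(270+(x+.5)/3.5-.5,170+(y+.5)/4-.5); d=lambda x,y:(225+(x-402+.5)/3.5-.5,90+(y+.5)/4-.5)
def tri(a,b):
    o1,d1=ray(*A,*a); o2,d2=ray(*B,*b); k=np.linalg.lstsq(np.stack([d1,-d2],1),o2-o1,rcond=None)[0]
    p,q=o1+d1*k[0],o2+d2*k[1]; return (p+q)/2,np.linalg.norm(p-q)
G=np.array([.5328,.1537,.3566-.164]); C=np.array([.6055,.1457,0]); ax=np.array([.988,-.156,0]); ay=np.array([.156,.988,0])
w,e=tri(s(150,390),d(652,318)); print('heel -y',e,'relG',(w-G)@ax,(w-G)@ay,(w-G)[2], 'rel jar',(w-C)@ax,(w-C)@ay,w[2])
w,e=tri(s(242,320),d(535,368)); print('ball',e,'rel jar',(w-C)@ax,(w-C)@ay,w[2])
K,T=B
for q in [(545,350),(570,390)]:
  for z in (.02,.025,.03):
    w=onz(K,T,*d(*q),z); print('lip',z,'jar',((w-C)@ax).round(4),((w-C)@ay).round(4),'floor',.0348+.268*((w-C)@ax+.0013))
o=env.get_obs(); print(o['force'].round(2),o['wrist_torque'].round(3),o['tool_pos'].round(4))
E
```

```text
heel -y 0.0020412067896977593 relG 0.09771540276493378 -0.020742846877365207 -0.12946093234209197 rel jar 0.024639802764933792 -0.024180046877365198 0.063139067657908
ball 0.0020986520208845453 rel jar -0.054012441467472014 0.0004992465115178601 0.03399134793231323
lip 0.02 jar -0.033 0.0287 floor 0.026308894395343292
lip 0.025 jar -0.0355 0.0229 floor 0.025647555064474917
lip 0.03 jar -0.0379 0.0171 floor 0.024986215733606536
lip 0.02 jar -0.0333 -0.015 floor 0.026215740810091613
lip 0.025 jar -0.0358 -0.0205 floor 0.025555148917146962
lip 0.03 jar -0.0383 -0.0259 floor 0.024894557024202256
[ 0.21  0.73 -2.76] [ 0.034  0.076 -0.049] [0.5337 0.1534 0.3536]
```

Call:
{"op": "carry_out", "data": {"increments": [[0,0.001,-0.0015,0,1],[0,0.0015,-0.003,0,1],[0,0.0015,-0.003,0,1]]}}

```text
time_s: 18.25
tool_pos: [0.534, 0.1541, 0.3534]
tool_rot: [179.9, 0.0, 81.0]
force: [-4.9, -2.4, 11.6]
grip_width: 0.0176
```

Call:
{"op": "carry_out", "data": {"increments": [[0,0,0.0025,0,1],[-0.004,0.0006,0.0015,0,1],[-0.008,0.0013,0.0004,0,1],[-0.012,0.0019,-0.0007,0,1],[-0.012,0.0019,-0.0007,0,1]]}}

```text
time_s: 18.75
tool_pos: [0.5209, 0.1572, 0.3499]
tool_rot: [-180.0, -0.0, 81.0]
force: [-0.5, -0.0, 0.0]
grip_width: 0.0176
```

```bash
python3 -c "
from h import *
both(14)"
```

```text
[-0.52 -0.03  0.04] [0.11 0.28 0.01] [0.5209 0.1572 0.3499] 0.017647420651642005 18.75
```

View pics/m14.png

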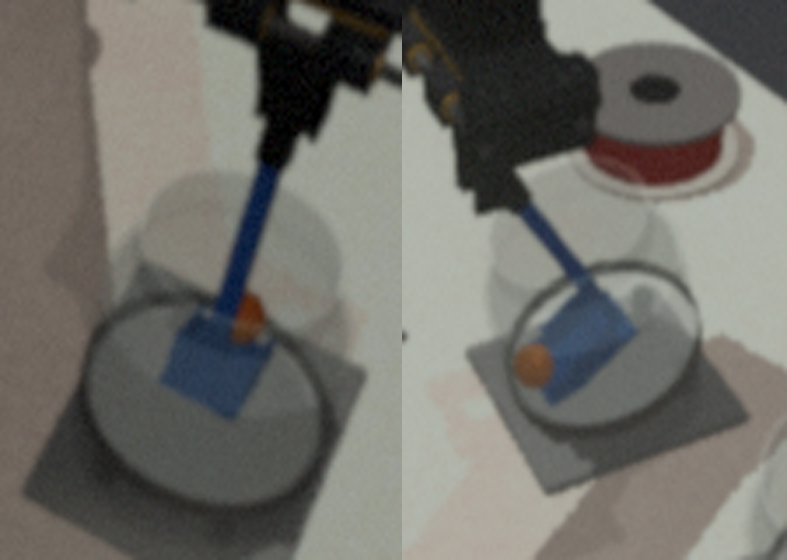

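Call:
{"op": "carry_out", "data": {"increments": [[-0.004,0.0006,-0.001,0,1],[-0.008,0.0013,-0.002,0,1],[-0.008,0.0013,-0.002,0,1]]}}

```text
time_s: 19.15
tool_pos: [0.5131, 0.1582, 0.3478]
tool_rot: [-180.0, 0.0, 81.0]
force: [0.3, -0.5, -0.7]
grip_width: 0.0178
```

Call:
{"op": "carry_out", "data": {"increments": [[-0.002,0.0003,-0.0005,0,1],[-0.004,0.0006,-0.001,0,1],[-0.004,0.0006,-0.001,0,1]]}}

```text
time_s: 19.45
tool_pos: [0.5102, 0.1586, 0.3474]
tool_rot: [179.8, -0.0, 81.0]
force: [3.9, -0.1, -1.8]
grip_width: 0.0177
```

```bash
python3 -c "
from h import *
both(15)"
```

```text
[ 3.87 -0.12 -1.84] [-0.04 -1.2   0.11] [0.5102 0.1586 0.3474] 0.01766125377962737 19.45
```

View pics/m15.png

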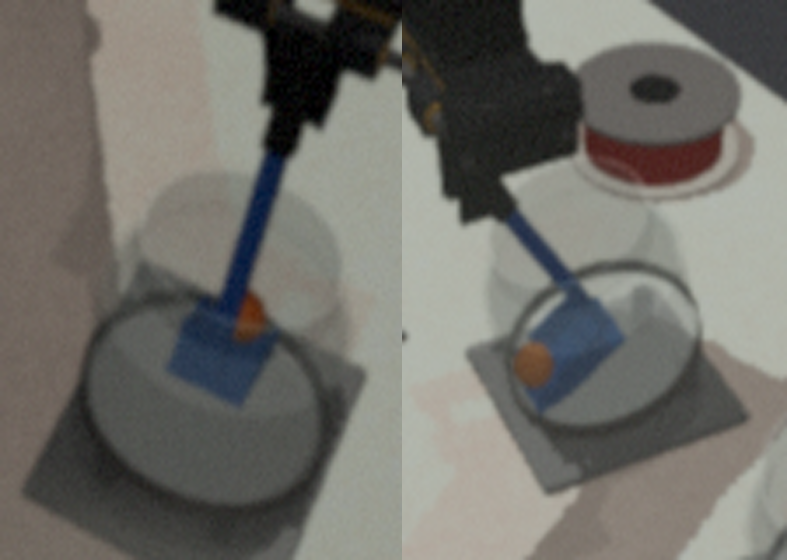

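Call:
{"op": "carry_out", "data": {"increments": [[0.002,0,0,0,1],[0.002,0,0,0,1],[0.007,-0.001,0.0005,0,1],[0.012,-0.0017,0.001,0,1],[0.017,-0.0025,0.001,0,1],[0.022,-0.0033,0.001,0,1],[0.026,-0.004,0.001,0,1],[0.026,-0.004,0.001,0,1]], "grip_force": 3}}

```text
time_s: 20.35
tool_pos: [0.5363, 0.1547, 0.3481]
tool_rot: [180.0, -0.0, 81.0]
force: [-0.8, 0.8, 2.6]
grip_width: 0.0179
```

```bash
python3 -c "
from h import *
both(16)
for n in ('scene','side'): measure(n+'16',n,-9,False)
for n in ('scene','side'): measure(n+'15',n,-9,False)"
```

```text
[-0.77  0.77  2.59] [ 0.23 -0.04  0.02] [0.5363 0.1547 0.3481] 0.017900493217404764 20.35
scene handle tilt 17.3 (n=1) x at grasp 0.0249
floor []
zmin [-0.161  -0.1597 -0.1586 -0.1518 -0.1484] TCP [0.5363 0.1547 0.3481]
floor []
zmin [-0.0807 -0.0737 -0.067  -0.0593 -0.058 ] TCP [0.536  0.1548 0.348 ]
scene handle tilt 33.4 (n=9) x at grasp 0.0135
floor []
zmin [-0.1631 -0.1614 -0.1597 -0.1532 -0.1472] TCP [0.5102 0.1586 0.3474]
floor []
zmin [-0.0836 -0.0803 -0.0708 -0.0662 -0.0651] TCP [0.5102 0.1586 0.3474]h.py:38: RankWarning: Polyfit may be poorly conditioned
  r=np.polyfit(S[k,2],S[k,0],1); print(n,'handle tilt %.1f (n=%d) x at grasp %.4f'%(np.degrees(np.arctan(-r[0])),k.sum(),r[1]))
```

View pics/m16.png

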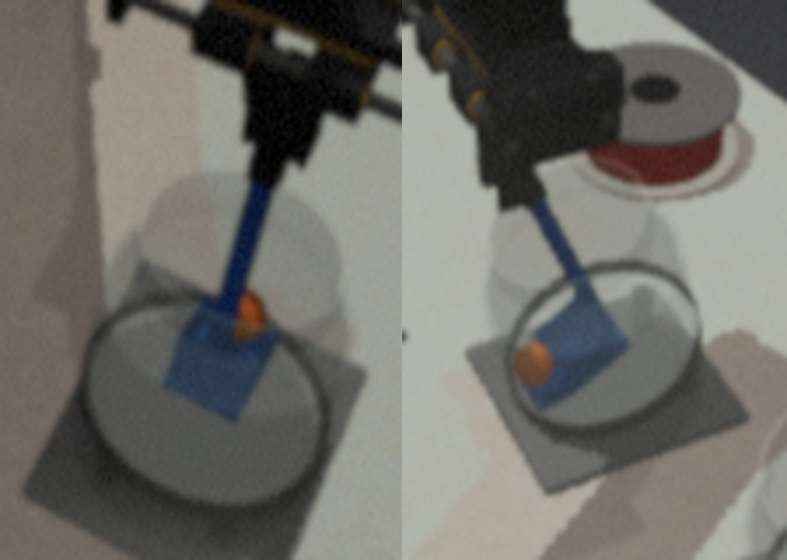

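Call:
{"op": "carry_out", "data": {"increments": [[0.005,-0.0008,0,0,1],[0.01,-0.0016,0,0,1],[0.015,-0.0024,0,0,1],[0.02,-0.003,0,0,1],[0.023,-0.0036,0,0,1],[0.023,-0.0036,0,0,1]], "grip_force": 3}}

```text
time_s: 21.05
tool_pos: [0.5592, 0.151, 0.348]
tool_rot: [180.0, -0.0, 81.0]
force: [-0.3, 0.8, 2.8]
grip_width: 0.0177
```

```bash
python3 -c "
from h import *
both(17)
for n in ('scene','side'): measure(n+'17',n,-9,False)" 2>/dev/null
```

```text
[-0.31  0.78  2.79] [ 0.33 -0.18 -0.03] [0.5592 0.151  0.348 ] 0.017694219820632868 21.05
scene handle tilt 6.9 (n=2) x at grasp 0.0263
floor []
zmin [-0.1592 -0.1586 -0.1525 -0.1481 -0.1469] TCP [0.5592 0.151  0.348 ]
floor []
zmin [-0.0833 -0.0799 -0.0781 -0.0737 -0.0693] TCP [0.559  0.1511 0.348 ]
```

View pics/m17.png

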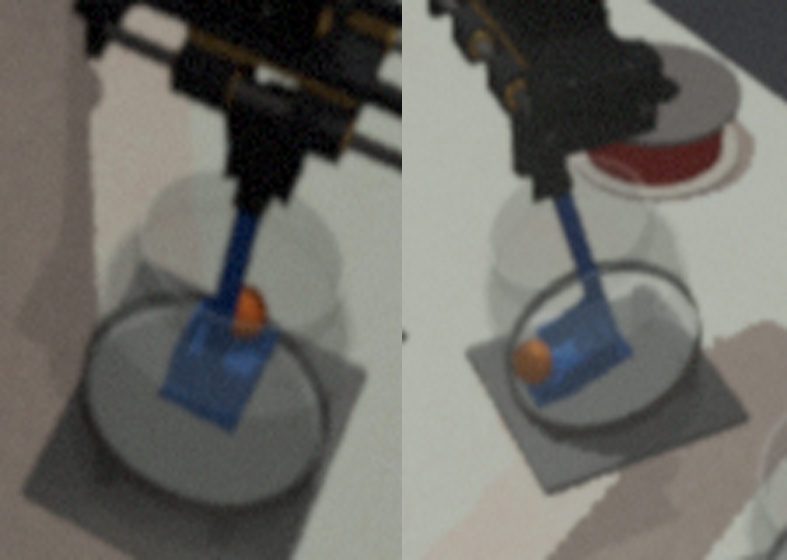

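Call:
{"op": "carry_out", "data": {"increments": [[0.004,-0.0006,0,0,1],[0.008,-0.0013,0.001,0,1],[0.012,-0.0019,0.0022,0,1],[0.016,-0.0025,0.0032,0,1],[0.02,-0.0031,0.0042,0,1],[0.02,-0.0031,0.0042,0,1]], "grip_force": 3}}

```text
time_s: 21.75
tool_pos: [0.5792, 0.1476, 0.3522]
tool_rot: [180.0, 0.0, 81.0]
force: [-0.0, -0.5, -0.8]
grip_width: 0.018
```

```bash
python3 -c "
from h import *
both(18)
for n in ('scene','side'): measure(n+'18',n,-9,False)" 2>/dev/null
```

```text
[-0.   -0.52 -0.81] [-0.04 -0.05  0.  ] [0.5792 0.1476 0.3522] 0.01797474331309334 21.75
scene handle tilt 22.6 (n=1) x at grasp 0.0167
floor []
zmin [-0.1507 -0.15   -0.146  -0.1445 -0.1438] TCP [0.5792 0.1476 0.3522]
floor []
zmin [-0.0849 -0.078  -0.0723 -0.0691 -0.0594] TCP [0.579  0.1477 0.3521]
```

View pics/m18.png

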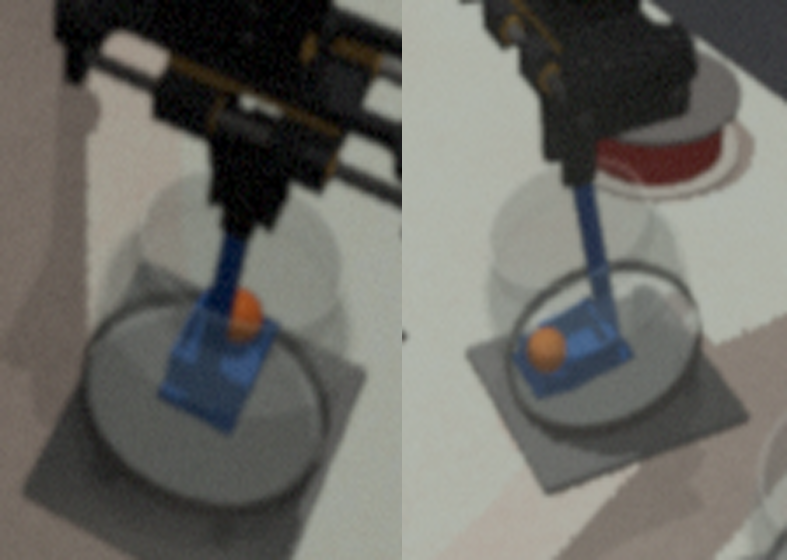

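Call:
{"op": "carry_out", "data": {"increments": [[0.004,-0.0006,0,0,1],[0.008,-0.0013,0.0005,0,1],[0.012,-0.0019,0.001,0,1],[0.016,-0.0025,0.0015,0,1],[0.02,-0.0031,0.002,0,1],[0.022,-0.0034,0.002,0,1],[0.022,-0.0034,0.002,0,1]], "grip_force": 3}}

```text
time_s: 22.55
tool_pos: [0.6011, 0.1445, 0.3545]
tool_rot: [180.0, -0.0, 81.0]
force: [-1.3, -1.2, 3.0]
grip_width: 0.0181
```

```bash
python3 -c "
from h import *
both(19)"

```

```text
[-1.3  -1.24  3.02] [-0.28  0.1  -0.03] [0.6011 0.1445 0.3545] 0.018110972309323563 22.55
```

View pics/m19.png

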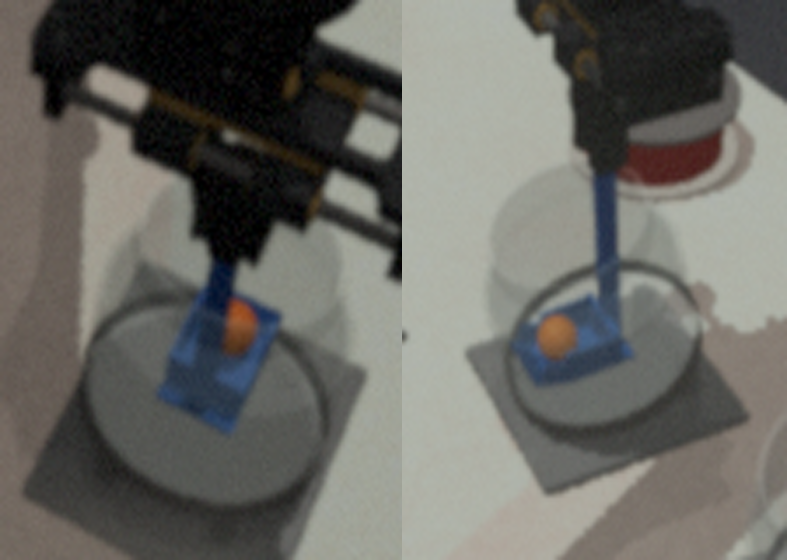

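```bash
cat >> h.py <<'E'
def planehit(n,u,v,P0,nrm):
    K,T=cam(n); o,d=ray(K,T,u,v); return o+d*(((P0-o)@nrm)/(d@nrm))
def ht(k,pts,n='side',yaw=-9,off=0.):
    a=np.radians(yaw); ax=np.array([np.cos(a),np.sin(a),0]); ay=np.array([-np.sin(a),np.cos(a),0])
    tp=np.load('pics/%s%d.npz'%(n,k))['tp']; G=tp-np.array([0,0,.164])
    W=[planehit(n,*q,G+off*ay,ay) for q in pts]; L=np.array([[(w-G)@ax,w[2]-G[2]] for w in W]); print(L.round(4).tolist(),'tilt',np.degrees(np.arctan2(-(L[1,0]-L[0,0]),L[1,1]-L[0,1])))
E
python3 - <<'E'
from h import *
d=lambda x,y:(225+(x-402+.5)/3.5-.5,90+(y+.5)/4-.5)
for k,q in [(15,[(572,285),(512,215)]),(17,[(592,285),(564,200)]),(18,[(603,290),(584,190)]),(19,[(609,290),(604,178)])]:
    ht(k,[d(*a) for a in q])
E
```

```text
[[0.0712, -0.0949], [0.0297, -0.0337]] tilt 34.11622915341418
[[0.0371, -0.1004], [0.0171, -0.0349]] tilt 16.947662377882434
[[0.025, -0.1108], [0.011, -0.0363]] tilt 10.653451361071822
[[0.0077, -0.1149], [0.0034, -0.0349]] tilt 3.0086388649629545
```

Call:
{"op": "carry_out", "data": {"increments": [[0.003,-0.0005,0,0,1],[0.006,-0.0009,0.0003,0,1],[0.009,-0.0014,0.0005,0,1],[0.009,-0.0014,0.0005,0,1]], "grip_force": 3}}

```text
time_s: 23.05
tool_pos: [0.61, 0.1431, 0.3546]
tool_rot: [180.0, 0.0, 81.0]
force: [-0.6, -0.8, 0.8]
grip_width: 0.0178
```

Call:
{"op": "carry_out", "data": {"increments": [[0,0,0,0,1],[0,0,0,0,1],[0,0,0.001,0,1],[0,0,0.004,0,1],[0,0,0.006,0,1],[0,0,0.006,0,1]], "grip_force": 60}}

```text
time_s: 23.65
tool_pos: [0.6097, 0.1434, 0.361]
tool_rot: [180.0, -0.0, 81.0]
force: [0.7, -0.9, -1.6]
grip_width: 0.0179
```

```bash
python3 -c "
from h import *
both(20)"

```

```text
[ 0.66 -0.93 -1.56] [ 0.01 -0.04  0.02] [0.6097 0.1434 0.361 ] 0.017919981161523914 23.65
```

View pics/m20.png

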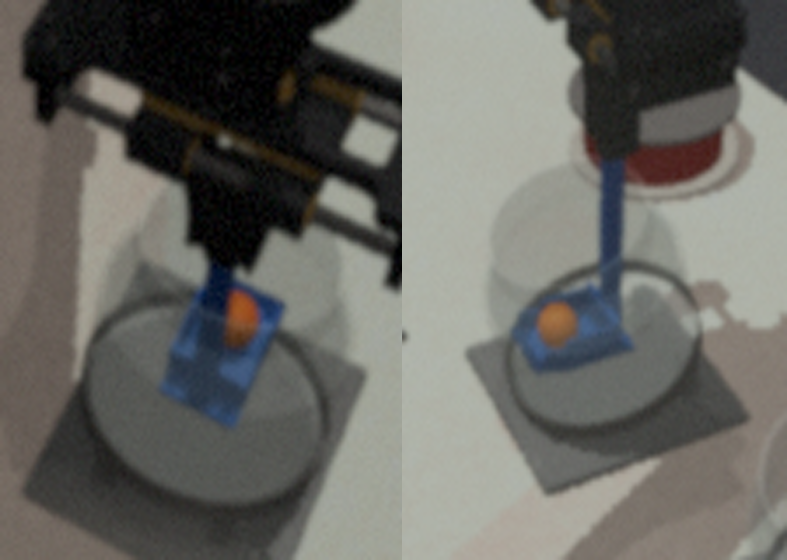

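```bash
python3 - <<'E'
from h import *
s=lambda x,y:(270+(x+.5)/3.5-.5,170+(y+.5)/4-.5); d=lambda x,y:(225+(x-402+.5)/3.5-.5,90+(y+.5)/4-.5)
ht(20,[d(612,285),d(611,165)])
A,B=cam('scene'),cam('side')
def tri(a,b):
    o1,d1=ray(*A,*a); o2,d2=ray(*B,*b); k=np.linalg.lstsq(np.stack([d1,-d2],1),o2-o1,rcond=None)[0]
    p,q=o1+d1*k[0],o2+d2*k[1]; return (p+q)/2,np.linalg.norm(p-q)
G=np.array([.6097,.1434,.361-.164]); C=np.array([.6055,.1457,0]); ax=np.array([.988,-.156,0]); ay=np.array([.156,.988,0])
for n,a,b in [('heel-y',(160,390),(632,348)),('ball',(240,320),(557,325))]:
    w,e=tri(s(*a),d(*b)); print(n,e,'relG',((w-G)@ax).round(4),((w-G)@ay).round(4),(w-G)[2].round(4),'jar',((w-C)@ax).round(4),((w-C)@ay).round(4),w[2])
E
```

```text
[[0.0013, -0.1185], [-0.0002, -0.0342]] tilt 1.0009019295025927
heel-y 0.0011285266781716364 relG 0.0062 -0.021 -0.1535 jar 0.0108 -0.0227 0.04349192972107646
ball 0.003665902266356556 relG -0.0407 0.0045 -0.1371 jar -0.0362 0.0029 0.059929232438752256
```

Call:
{"op": "carry_out", "data": {"increments": [[0,0,0.002,0,1],[0,0,0.005,0,1],[-0.0005,0,0.009,0,1],[-0.001,0,0.014,0,1],[-0.001,0,0.019,0,1],[-0.0015,0,0.024,0,1],[-0.0015,0,0.029,0,1],[-0.001,0,0.034,0,1],[-0.001,0,0.039,0,1],[-0.0005,0,0.044,0,1],[0,0,0.049,0,1],[0.0005,0,0.054,0,1],[0.001,0,0.058,0,1],[0.001,0,0.062,0,1],[0.001,0,0.067,0,1],[0.0015,0,0.072,0,1],[0.001,0,0.077,0,1],[0,0,0.081,0,1],[-0.0005,0,0.083,0,1],[-0.0005,0,0.083,0,1]]}}

```text
time_s: 25.75
tool_pos: [0.6091, 0.1433, 0.4442]
tool_rot: [180.0, -0.0, 81.0]
force: [0.7, -0.1, -3.5]
grip_width: 0.0179
```

```bash
python3 -c "
from h import *
both(21)"

```

```text
[ 0.71 -0.14 -3.54] [ 0.   -0.05 -0.01] [0.6091 0.1433 0.4442] 0.017885889063799166 25.75
```

View pics/m21.png

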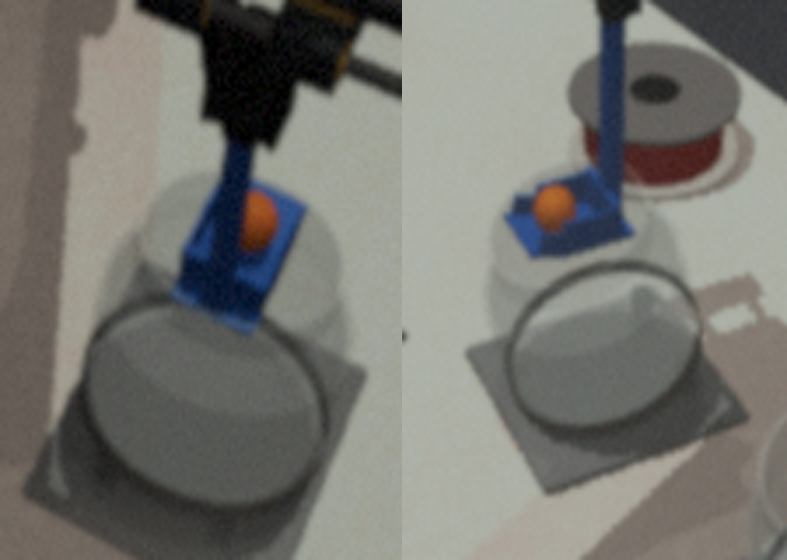

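Call:
{"op": "carry_out", "data": {"increments": [[-0.0005,0,0.002,0,1],[-0.0015,0,0.006,0,1],[-0.003,0.0005,0.011,0,1],[-0.0045,0.001,0.016,0,1],[-0.006,0.001,0.021,0,1],[-0.0075,0.001,0.026,0,1],[-0.009,0.0015,0.031,0,1],[-0.0105,0.002,0.036,0,1],[-0.012,0.003,0.041,0,1],[-0.014,0.005,0.045,0,1],[-0.017,0.009,0.047,0,1],[-0.021,0.014,0.048,0,1],[-0.026,0.02,0.048,0,1],[-0.031,0.027,0.048,0,1],[-0.036,0.034,0.048,0,1],[-0.041,0.041,0.048,0,1],[-0.046,0.048,0.048,0,1],[-0.051,0.055,0.048,0,1],[-0.056,0.062,0.048,0,1],[-0.061,0.069,0.048,0,1]]}}

```text
time_s: 27.85
tool_pos: [0.5477, 0.2128, 0.4918]
tool_rot: [180.0, -0.0, 81.0]
force: [0.5, 0.6, -3.1]
grip_width: 0.0175
```

Call:
{"op": "carry_out", "data": {"increments": [[-0.005,0.007,0,0,1],[-0.01,0.014,0,0,1],[-0.015,0.021,0,0,1],[-0.02,0.028,0,0,1],[-0.025,0.035,0,0,1],[-0.03,0.042,0,0,1],[-0.035,0.05,0,0,1],[-0.04,0.058,-0.001,0,1],[-0.045,0.066,-0.004,0,1],[-0.05,0.074,-0.008,0,1],[-0.055,0.082,-0.013,0,1],[-0.06,0.089,-0.019,0,1],[-0.064,0.095,-0.026,0,1],[-0.067,0.1,-0.033,0,1],[-0.07,0.104,-0.04,0,1],[-0.0715,0.106,-0.047,0,1],[-0.0715,0.106,-0.054,0,1],[-0.0715,0.106,-0.061,0,1],[-0.0715,0.106,-0.068,0,1],[-0.0715,0.106,-0.075,0,1]]}}

```text
time_s: 29.85
tool_pos: [0.4769, 0.3179, 0.4162]
tool_rot: [180.0, -0.0, 81.0]
force: [-0.2, 0.8, -2.6]
grip_width: 0.0175
```

Call:
{"op": "carry_out", "data": {"increments": [[0,0,-0.007,0,1],[0,0,-0.014,0,1],[0,0,-0.021,0,1],[0,0,-0.028,0,1],[0,0,-0.035,0,1],[0,0,-0.042,0,1],[0,0,-0.048,0,1],[0,0,-0.053,0,1],[0,0,-0.057,0,1],[0,0,-0.06,0,1],[0,0,-0.062,0,1],[0,0,-0.062,0,1]]}}

```text
time_s: 31.05
tool_pos: [0.4766, 0.3182, 0.3546]
tool_rot: [-180.0, 0.0, 81.0]
force: [-0.0, 0.6, -1.6]
grip_width: 0.0175
```

```bash
python3 - <<'E'
from h import *
o=env.get_obs(); print(o['force'].round(2),o['tool_pos'].round(4),o['time_s'])
p=snap('scene','scene22')[0]; a=cv2.resize(p[140:290,370:485],None,fx=3.4,fy=3.4,interpolation=cv2.INTER_CUBIC)
p=snap('side','side22')[0]; b=cv2.resize(p[60:210,145:260],None,fx=3.4,fy=3.4,interpolation=cv2.INTER_CUBIC)
cv2.imwrite('pics/m22.png',np.hstack([a,b])[:,:,::-1]); print(a.shape)
E
```

```text
[-0.02  0.64 -1.57] [0.4766 0.3182 0.3546] 31.05
(510, 391, 3)
```

View pics/m22.png

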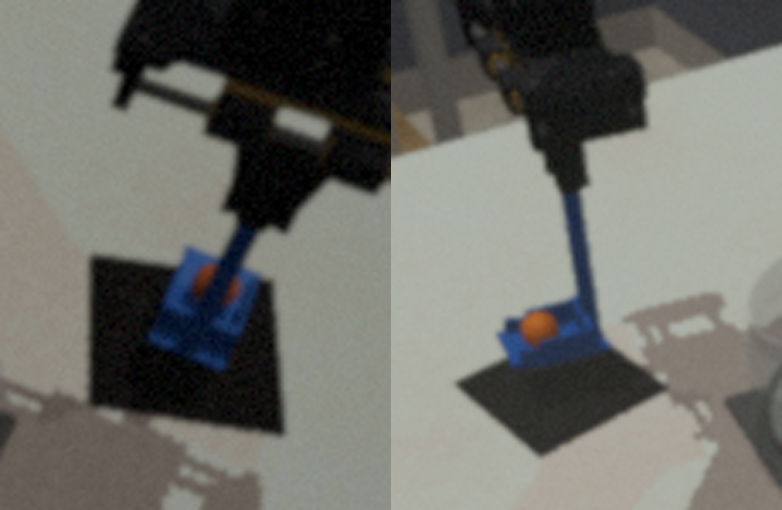

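Call:
{"op": "carry_out", "data": {"increments": [[0,0,-0.003,0,1],[0,0,-0.008,0,1],[0,0,-0.013,0,1],[0,0,-0.018,0,1],[0,0,-0.022,0,1],[0,0,-0.025,0,1],[0,0,-0.027,0,1],[0,0,-0.028,0,1],[0,0,-0.028,0,1]]}}

```text
time_s: 32.05
tool_pos: [0.4767, 0.3183, 0.3267]
tool_rot: [180.0, -0.0, 81.0]
force: [-0.9, -0.5, -2.4]
grip_width: 0.0178
```

Call:
{"op": "carry_out", "data": {"increments": [[0,0,-0.001,0,1],[0,0,-0.002,0,1],[0,0,-0.003,0,1],[0,0,-0.003,0,1]]}}

```text
time_s: 32.45
tool_pos: [0.4766, 0.3182, 0.3236]
tool_rot: [-180.0, 0.0, 81.0]
force: [-0.2, -0.2, -2.8]
grip_width: 0.0175
```

```bash
cat >> h.py <<'E'
def mat(k):
    o=env.get_obs(); print(o['force'].round(2),o['tool_pos'].round(4),o['time_s'])
    p=snap('scene','scene%d'%k)[0]; a=cv2.resize(p[140:290,370:485],None,fx=3.4,fy=3.4,interpolation=cv2.INTER_CUBIC)
    p=snap('side','side%d'%k)[0]; b=cv2.resize(p[60:210,145:260],None,fx=3.4,fy=3.4,interpolation=cv2.INTER_CUBIC)
    cv2.imwrite('pics/m%d.png'%k,np.hstack([a,b])[:,:,::-1])
E
python3 -c "
from h import *
mat(23)"
```

```text
[-0.24 -0.23 -2.76] [0.4766 0.3182 0.3236] 32.45
```

View pics/m23.png

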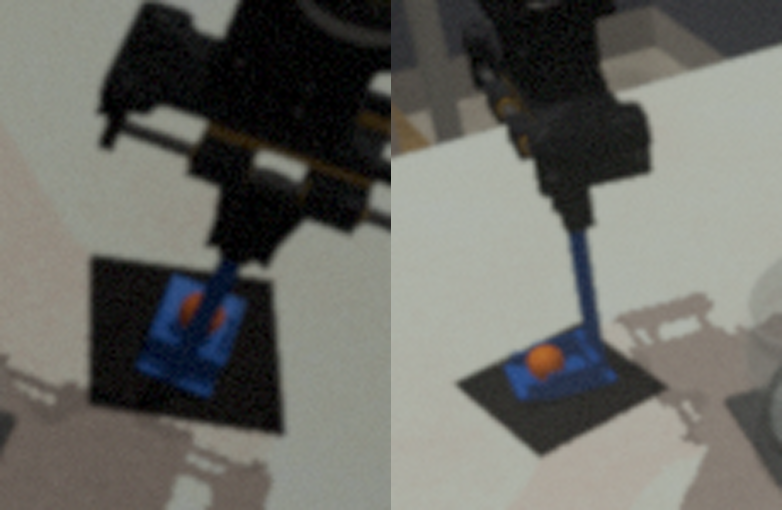

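Near the mat, ball still in the pan (side view ~(545,362)). I'll lower in small steps until contact.

Call:
{"op": "carry_out", "data": {"increments": [[0,0,-0.001,0,1],[0,0,-0.002,0,1],[0,0,-0.002,0,1]]}}

```text
time_s: 32.85
tool_pos: [0.4766, 0.3182, 0.3216]
tool_rot: [-180.0, 0.0, 81.0]
force: [-0.4, -0.2, -2.2]
grip_width: 0.0174
```

Call:
{"op": "carry_out", "data": {"increments": [[0,0,-0.001,0,1],[0,0,-0.0015,0,1],[0,0,-0.0015,0,1]]}}

```text
time_s: 33.15
tool_pos: [0.4767, 0.3182, 0.3203]
tool_rot: [180.0, -0.0, 81.0]
force: [-0.1, -0.1, -3.1]
grip_width: 0.0176
```

Call:
{"op": "carry_out", "data": {"increments": [[0,0,-0.001,0,1],[0,0,-0.0015,0,1],[0,0,-0.0015,0,1]]}}

```text
time_s: 33.45
tool_pos: [0.4768, 0.3182, 0.3201]
tool_rot: [180.0, -0.0, 81.0]
force: [-2.5, -0.7, 4.9]
grip_width: 0.0175
```

Call:
{"op": "carry_out", "data": {"increments": [[0,0,-0.001,0,1],[0,0,-0.0015,0,1],[0,0,-0.0015,0,1]]}}

```text
time_s: 33.75
tool_pos: [0.4768, 0.3182, 0.3201]
tool_rot: [180.0, -0.1, 81.0]
force: [-3.8, -3.2, 12.4]
grip_width: 0.0179
```

Call:
{"op": "carry_out", "data": {"increments": [[0,0,0.001,0,1],[0,0,0.001,0,1],[0,0,0.001,0,1]], "grip_force": 3}}

```text
time_s: 34.05
tool_pos: [0.4769, 0.3182, 0.3189]
tool_rot: [179.9, -0.0, 81.0]
force: [-1.2, -1.6, 4.2]
grip_width: 0.0183
```

```bash
python3 -c "
from h import *
mat(24)"
```

```text
[-1.21 -1.6   4.19] [0.4769 0.3182 0.3189] 34.05
```

View pics/m24.png

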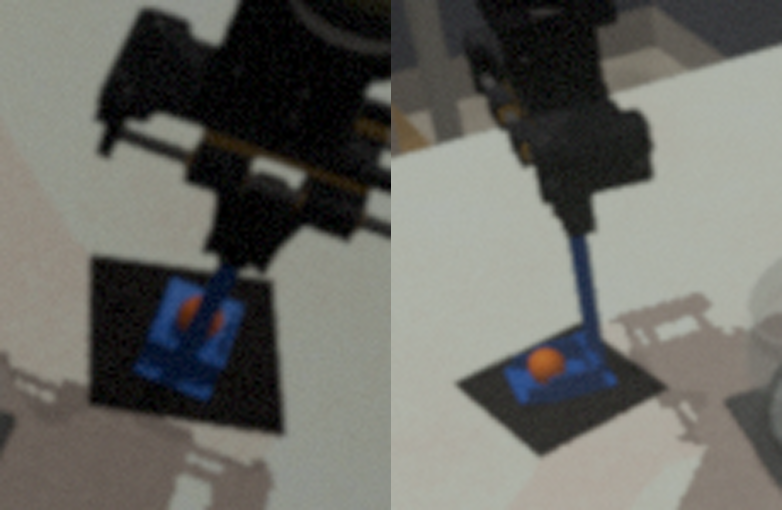

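Call:
{"op": "carry_out", "data": {"increments": [[0,0,0.0005,0,1],[0,0,0.001,0,0.5],[0,0,0.001,0,0.4],[0,0,0.001,0,0.2],[0,0,0.001,0,0],[0,0,0.001,0,0],[0,0,0.001,0,0],[0,0,0.001,0,0]]}}

```text
time_s: 34.95
tool_pos: [0.4766, 0.3182, 0.3193]
tool_rot: [180.0, -0.0, 81.0]
force: [0.5, 0.0, 0.5]
grip_width: 0.0428
```

```bash
python3 -c "
from h import *
mat(25)"
```

```text
[0.5  0.03 0.48] [0.4766 0.3182 0.3193] 34.95
```

View pics/m25.png

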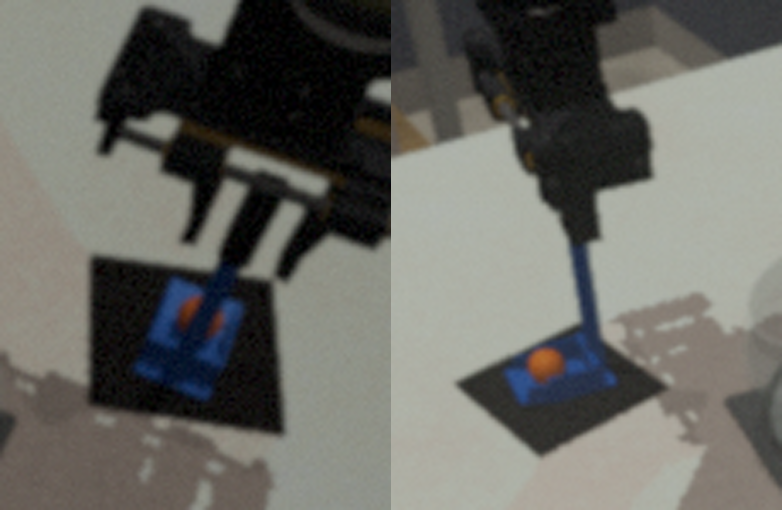

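Released cleanly; the scoop stands and the ball is in the pan. Retreat straight up.

Call:
{"op": "carry_out", "data": {"increments": [[0,0,0.01,0,0],[0,0,0.025,0,0],[0,0,0.045,0,0],[0,0,0.07,0,0],[0,0,0.1,0,0],[0,0,0.12,0,0],[0,0,0.12,0,0],[0,0,0.12,0,0]]}}

```text
time_s: 35.85
tool_pos: [0.4766, 0.3182, 0.4402]
tool_rot: [179.9, -0.1, 81.0]
force: [0.1, -0.5, 0.4]
grip_width: 0.0433
```

```bash
python3 - <<'E'
from h import *
mat(26)
A,B=cam('scene'),cam('side')
h=lambda n:cv2.cvtColor(np.load(f'pics/{n}26.npz')['p'],cv2.COLOR_RGB2HSV)
c={}
for n,(u0,u1,v0,v1) in {'scene':(390,470,200,280),'side':(145,260,60,210)}.items():
    q=h(n); m=(q[...,0]<14)&(q[...,1]>150)&(q[...,2]>70); k=np.zeros_like(m); k[v0:v1,u0:u1]=1; v,u=np.nonzero(m&k); c[n]=(u.mean(),v.mean()); print(n,len(u),c[n])
o1,d1=ray(*A,*c['scene']); o2,d2=ray(*B,*c['side']); k=np.linalg.lstsq(np.stack([d1,-d2],1),o2-o1,rcond=None)[0]
w=(o1+d1*k[0]+o2+d2*k[1])/2; f=np.array([.4768,.3182,.004]); a=np.radians(-9); print('ball',w.round(4),'in scoop',(w-f)@[np.cos(a),np.sin(a),0],(w-f)@[-np.sin(a),np.cos(a),0],w[2]-.004,'foot-mat',np.linalg.norm(f[:2]-[.448,.3227]))
E
```

```text
[ 0.07 -0.54  0.39] [0.4766 0.3182 0.4402] 35.85
scene 16 (np.float64(426.3125), np.float64(230.875))
side 51 (np.float64(189.98039215686273), np.float64(166.45098039215685))
ball [0.437  0.322  0.0252] in scoop -0.039875562772552726 -0.0025025110708930863 0.021196641780923845 foot-mat 0.02914944253326296
```

View pics/m26.png

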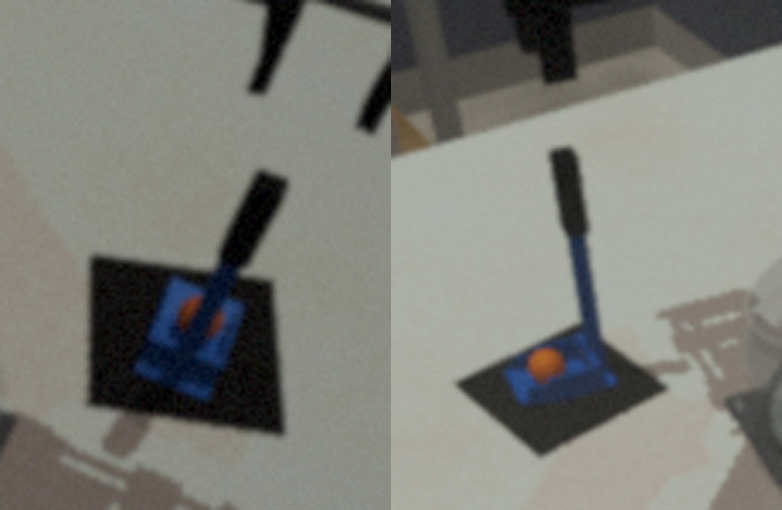

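The picture shows the scoop standing upright on the mat, the ball in its pan (side view about (545,365)) and the gripper well clear.

```bash
python3 -c "
from h import *
print(env.sign_off())"
```

```text
the job is handed in; nothing more can be done
None
```

The scoop is standing upright on the black mat with the orange ball in its pan, and I handed the job in at about 36 s. `sign_off` reports no verdict, so success is judged only from my own checks.

**What I did:** Moves allow no wrist tilt, so I turned the scoop within a light 3–4 N grip.
- **Tilting:** I pressed the scoop's lip first against the table, then the mat's top, and finally the mat's edge.
- **In the jar:** I locked the grip at 60 N with the scoop about 32° nose-down, lowered it through the mouth, and slid it under the ball to the low wall. I righted it on the jar floor to about 1°.
- **Out to the mat:** I lifted it out level, set it on the mat, let go and backed off straight up.

**Last checks:**
- **Ball in the scoop:** it is at about x -0.040, y -0.003, z 0.021 m, inside the limits.
- **Scoop on the mat:** the foot is about 29 mm from the mat's centre, based on the tool position at release. The scoop looks upright in both views.
- **Gripper:** it is open and about 120 mm above where it let go, with no contact force beyond noise. I saw no contact with the ball in any picture; contact force on the ball is not something I could read directly.

**What disagreed:**
- **First tilts fell short:** the tilt on the table stopped at about 20° because the lip slid, and the one on the mat's top at about 22°. The mat's edge finally gave 32°.
- **Scoop slipped in the grip:** it moved about 1 cm along the pads and about 6 mm along the handle. I corrected for this from the pictures and by feeling for the jar floor.

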